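Clear the soldering bench

TASK

Clear the goldsmith's bench for the night: push the scorched soldering board along the bench, without lifting it, until it sits flush against both rails of the steel corner fence, and pack every case, tin, box and jar that is out into the open wooden tray, each standing upright on the tray's floor in a single layer. Do not disturb the glass bowl or the white dish.

Things in the scene. Friction and masses are not known exactly. Their poses are not given: they have to be found in the camera images.
- tray: Open light-wood packing tray, fixed to the bench, outside 280 (x) x 148 (y) x 44 mm, walls and floor 8 mm thick: inside 264 x 132 mm, 36 mm deep. Origin: centre of the underside (inner floor 8 mm above it), x along the length. No dividers. Six things just fit in one layer: the two long ones end to end along one long wall, four small ones along the other.
- fence: Low steel corner fence fixed to the bench: two rails 18 mm high meeting at a right angle. Origin: the inner corner at bench level. One rail's inner face lies on the plane x = 0 (it runs 190 mm from the corner to -y), the other's on y = 0 (150 mm from the corner to -x). The board belongs on the -x, -y side; home, its centre lies at (-45, -65) mm in this frame with its axes parallel to the fence's.
- board: Flat cream soldering board with a scorched dark grey top, 90 (x) x 130 (y) x 25 mm, 0.45 kg, lying loose on the bench. Origin: centre of the underside, z up. Too wide to grip; push it by its edges.
- graver_case: Dark-wood graver case, 126 (x) x 60 (y) mm, brass band. Solid 44 mm high body; on the middle of its top stands a brass bar 50 (x) x 18 (y) mm to lift it by, 28 mm high (total height 72 mm). Origin: centre of the underside, z up, x along its length. One of six things to pack; absent in some starts.
- file_tin: Green needle-file tin, 126 (x) x 60 (y) mm, grey band. Solid 44 mm high body; on the middle of its top stands a black bar 50 (x) x 18 (y) mm to lift it by, 28 mm high (total height 72 mm). Origin: centre of the underside, z up, x along its length. One of six things to pack; absent in some starts.
- stamp_box: Light-wood stamp box, 60 x 60 mm, dark band. Solid 44 mm high body; on the middle of its top stands a dark-wood square grip 20 x 20 mm to lift it by, 28 mm high (total height 72 mm). Origin: centre of the underside, z up, x and y square to its sides. One of six things to pack; absent in some starts.
- blue_tin: Blue square tin, 60 x 60 mm, steel band. Solid 44 mm high body; on the middle of its top stands a steel square grip 20 x 20 mm to lift it by, 28 mm high (total height 72 mm). Origin: centre of the underside, z up, x and y square to its sides. One of six things to pack; absent in some starts.
- amber_jar: Round amber glass jar, 60 mm diameter, black lid. Solid 44 mm high body; on the middle of its top stands a black round knob 22 mm in diameter to lift it by, 28 mm high (total height 72 mm). Origin: centre of the underside, z up. One of six things to pack; absent in some starts.
- white_jar: Round white ceramic jar, 60 mm diameter, red lid. Solid 44 mm high body; on the middle of its top stands a red round knob 22 mm in diameter to lift it by, 28 mm high (total height 72 mm). Origin: centre of the underside, z up. One of six things to pack; absent in some starts.
- glass_bowl: Clear glass bowl, 100 mm across, 45 mm high, at the far side of the bench; leave it alone. Origin: centre of the underside.
- pickle_dish: White ceramic dish, 90 mm across, 40 mm high, at the far side of the bench; leave it alone. Origin: centre of the underside.

How it is judged:
By the outcome, as a careful person would: the job done as asked, in the order asked, and still so for the second after the job is handed in, with the robot touching nothing.
Of graver_case, file_tin, stamp_box, blue_tin, amber_jar, white_jar only 5 to 6 are there at a start; the rules pass over those that are not, and their reading is None.
At some moment in a run one of board, graver_case, file_tin, stamp_box, blue_tin, amber_jar, white_jar may be knocked a few centimetres aside while the robot is not near it.
It also fails if it takes over 200 s, if anything falls off the work surface, if the arm or the gripper's body presses on something with over 40 N, if the wrist force passes 120 N, or if a joint passes its speed limit or range.

ROBOT

A 6-joint arm with a two-finger parallel gripper is mounted at the origin on the work surface. World frame = base frame: x ahead of the robot, y to its left, z up, the work surface at z = 0. Lengths are in m, angles in degrees, forces in N, time in s.
With the tool pointing down it reaches from about 0.375 to 0.9 m from the base axis. Payload 3.1 kg.
Tool frame: the origin (TCP) lies at the very end of the fingers, on their centre line; the grasp point (between the pads) lies 19 mm behind it (bot.tcp_to_grasp is the distance from the TCP to the grasp point, in m); z points along the fingers, y is the line along which they close (so a half turn about z gives the same grasp; the last joint's range is limited). The gripper opens to 87 mm and grips with 3 to 60 N. Pads are 19 mm wide; open, the fingers measure 117 mm over their backs; the gripper's body (75 mm by 190 mm) begins 51 mm behind the grasp point.
Start: joints at [53.715, 30.224, 82.088, -0, 67.689, -10.227], TCP at [0.275, 0.561, 0.183] pointing down, gripper open.
Joint ranges: [-176.69, 176.69], [-43.24, 126.21], [12.49, 139.97], [-82, 262], [0, 151.66], [-163.58, 163.58]. Speed limits (degrees/s): [159.86, 159.86, 180, 180, 180, 180].

INTERFACE

Orientations are given as a 3x3 rotation matrix whose columns are the frame's x, y, z axes.
In Python, from rig import telemetry, capture, camera_info, job, bot gives the robot as it stands. The module is installed in compiled form; this text tells all that it offers.
- The arm moves only by the tool carry_out, never from a script. Its argument "deltas" is a list that holds one entry, the list of rows, each a list of 7 numbers: the shift along the tool's x, y, z scaled (see below), then the turn, a rotation vector about the tool's x, y, z scaled (see below), then the closure, from -1 (fully open) to 1 (shut). In form: [[[dx, dy, dz, ax, ay, az, claw], ...]]. A call has exactly 10 rows; each row is the pose to reach, as a shift and turn from the pose commanded when the call began, along the tool's axes at that moment, turning the shorter way round; what a row does not reach only later rows make up. The controller multiplies each number of a shift by 15 cm and each number of a turn by 360 degrees. A row lasts 1/12 s, in which the tool goes at most 41.7 mm and 7.16 degrees, less where a joint would pass 70% of its speed; a pose out of reach is approached as far as the arm can. A call with a number of a shift or a turn outside -1 to 1 is refused whole. A call with a gripper value outside its range is refused whole. The fingers move at their own pace and stop on an object; the grip force is fixed at half the most. Time passes only in rows, so rows that repeat a pose let the fingers close, or fill a call up. It gives the time, the measured TCP pose, the force, the opening and the grip force at its end, in the units of the state.
- telemetry.read_state(): the state, without advancing time (a new reading comes with each control period).
- capture(name): name is "side" or "top"; returns the picture (420x560x3 uint8, red, green, blue); there is no depth.
- camera_info(name): a dict with "mtx" (3x3 intrinsics, pixels), "k1" (the pictures are not rectified: a ray, as slopes to the right and down, at radius r is drawn at 1 + k1 r^2 times it, then the intrinsics apply), "cam_to_world" (4x4, takes a point from camera to world coordinates). Camera axes: x right, y down, z forward; pixel columns grow to the right and rows downward; lengths in m; the calibration is good to about 2 mm. A picture is of the moment at which its call begins. camera_info takes no time and is no camera call.
- job.hand_in(): hands the job in; it is judged then, once.
The state is a dict: "time_s": time; "joint_positions": joint angles; "qvel": joint speeds; "tau": joint torques, N m; "position": TCP position; "tcp_rot": TCP orientation; "force": force on the tool from outside, world axes, zero at the start; "moment": the same for the moment, N m; "opening": opening from 0.0 (shut) to 1.0 (fully open); "grasp_force": force on a finger pad.
Only numpy, scipy, OpenCV 4.12 (cv2) and the standard library are available. Lean on these libraries where they do the work, as an engineer would, in place of code of your own. Each camera call takes 0.05 s, during which the arm holds its last target. There are 200 camera calls.

## Working session

There is one attempt and no reset: what is moved stays moved. The work goes in short steps, Python scripts to look and compute and a tool call to move; the robot and the scene stay as the last step left them, time stands still between calls to the robot, and variables do not carry over. Pictures are saved under pics/ and viewed, at most 14 in all, crops included, and the job is handed in when it is done.

Besides the shell and the picture viewer there is one more tool, called after ">>>" as name(argument=value, ...), one argument or row to a line, values as JSON. carry_out: Moves the arm, as the interface text tells. Its arguments: {"type":"object","properties":{"deltas":{"type":"array","items":{"type":"array","items":{"type":"array","items":{"type":"number"}}}}},"required":["deltas"]}

```bash
mkdir -p pics; cat > h.py <<'E'
import numpy as np, cv2
from rig import telemetry, capture, camera_info, job, bot
def ray(n,uv):
    c=camera_info(n);K=np.array(c["mtx"],float);T=np.array(c["cam_to_world"])
    uv=np.atleast_2d(np.asarray(uv,float))
    p=cv2.undistortPoints(uv.reshape(-1,1,2),K,np.array([c["k1"],0,0,0.])).reshape(-1,2)
    # model: drawn = slope*(1+k1 r^2)
    d=np.c_[p,np.ones(len(p))]@T[:3,:3].T
    return T[:3,3],d
def onz(n,uv,z):
    o,d=ray(n,uv);return o+d*((z-o[2])/d[:,2])[:,None]
def proj(n,P):
    c=camera_info(n);K=np.array(c["mtx"],float);T=np.linalg.inv(np.array(c["cam_to_world"]))
    P=np.atleast_2d(P).astype(float)
    return cv2.projectPoints(P,cv2.Rodrigues(T[:3,:3])[0],T[:3,3],K,np.array([c["k1"],0,0,0.]))[0].reshape(-1,2)
def snap(n,f):
    im=capture(n);cv2.imwrite('pics/'+f,im[...,::-1]);return im
E
python3 - <<'E'
from h import *
for n in("top","side"):
    im=snap(n,n+'0.png');c=camera_info(n);print(n,np.round(c["mtx"],1).tolist(),c["k1"],np.round(c["cam_to_world"],3).tolist())
s=telemetry.read_state();print(s)
E
```

```text
top [[403.9, 0.0, 277.1], [0.0, 403.9, 204.3], [0.0, 0.0, 1.0]] -0.06250992389852415 [[0.026, -0.998, 0.064, 0.525], [-1.0, -0.026, 0.009, -0.016], [-0.007, -0.064, -0.998, 1.14], [0.0, 0.0, 0.0, 1.0]]
side [[468.1, 0.0, 284.1], [0.0, 468.1, 203.9], [0.0, 0.0, 1.0]] -0.10432100747640245 [[0.884, -0.355, 0.303, 0.189], [-0.467, -0.68, 0.566, -0.748], [0.005, -0.642, -0.767, 1.028], [0.0, 0.0, 0.0, 1.0]]
{'time_s': 0.1, 'joint_positions': array([ 5.37151573e+01,  3.02724487e+01,  8.21485710e+01, -1.21050928e-03,
        6.76889900e+01, -1.02269407e+01]), 'qvel': array([ 0.03466868, -0.10197812, -0.12975852, -0.14081343, -0.01624155,
        0.07872197]), 'tau': array([-5.91413868e-05, -4.40987027e+01, -1.77150625e+01,  6.34762365e-02,
        5.33659535e-02, -1.54654094e-05]), 'position': array([0.27408882, 0.56088567, 0.18238496]), 'tcp_rot': array([[-8.98353929e-01,  4.39270945e-01, -1.12051851e-03],
       [ 4.39272256e-01,  8.98352633e-01, -1.55927475e-03],
       [ 3.21676663e-04, -1.89299329e-03, -9.99998157e-01]]), 'force': array([-0.51027044, -0.15182056,  0.66012544]), 'moment': array([-0.03790183,  0.03620532,  0.02708569]), 'grasp_force': 0.0, 'opening': 1.001244484978836}
```

View pics/top0.png

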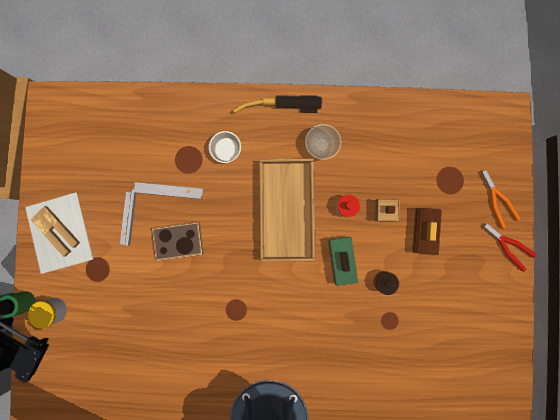

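View pics/side0.png

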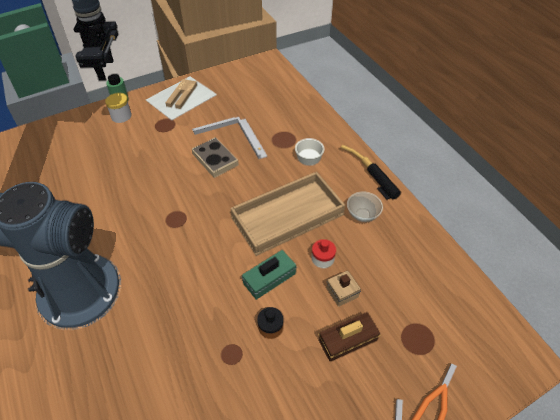

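The top view shows the tray at (287,210), fence corner at (133,187) and board at (177,241). The white jar is at (348,206), stamp box (388,210), graver case (427,231), file tin (343,261) and amber jar (387,283). There is no blue tin. The bowl and dish sit at (323,142) and (225,147). I'll zoom in for colours and corners.

```bash
python3 - <<'E'
from h import *
im=cv2.imread('pics/top0.png')
cv2.imwrite('pics/z0.png',cv2.resize(im[135:315,110:450],None,fx=2.35,fy=2.35,interpolation=cv2.INTER_CUBIC))
hsv=cv2.cvtColor(im,cv2.COLOR_BGR2HSV)
for n,(u,v) in dict(board=(170,248),boarddark=(185,245),rail=(165,190),rail2=(127,220),wood=(220,270),tray=(287,210),traywall=(262,210),trayend=(287,162),red=(348,206),redlid=(355,210),stamp=(380,204),stampg=(389,210),case=(420,240),bar=(433,231),tin=(343,245),tinbar=(344,261),amb=(380,283),ambk=(386,282),sh=(400,300)).items(): print(n,hsv[v,u],im[v,u])
E
```

```text
board [ 11  83 105] [ 71  84 105]
boarddark [ 11 113  54] [30 39 54]
rail [  0  11 192] [184 184 192]
rail2 [ 11  22 128] [117 121 128]
wood [ 13 179 184] [ 55 113 184]
tray [ 16 140 190] [ 86 142 190]
traywall [ 16 141 165] [ 74 122 165]
trayend [ 15 141  85] [38 61 85]
red [  2 218 212] [ 31  43 212]
redlid [  2 217 209] [ 31  44 209]
stamp [ 17 136 199] [ 93 152 199]
stampg [  9 178  93] [28 48 93]
case [ 10 178  93] [28 50 93]
bar [ 20 179 228] [ 68 173 228]
tin [ 65  89 115] [ 82 115  75]
tinbar [ 9 97 55] [34 40 55]
amb [ 10 138  48] [22 31 48]
ambk [ 13 163  47] [17 30 47]
sh [ 14 179 182] [ 54 112 182]
```

View pics/z0.png

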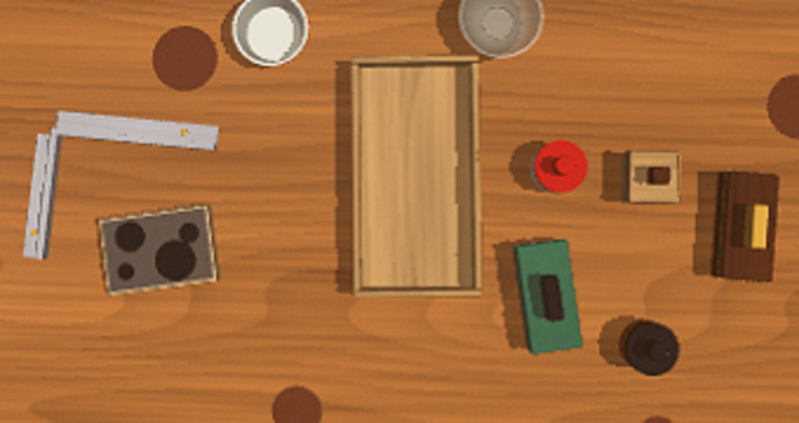

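The zoomed view confirms the layout. Shadows fall to the left, and lids, bars and rims are cleanly coloured. Next I'll measure them and check the sizes.

```bash
cat > loc.py <<'E'
from h import *
def big(m,roi=None,k=0):
    m=m.astype(np.uint8)*255
    if roi: z=np.zeros_like(m);a,b,c,d=roi;z[b:d,a:c]=m[b:d,a:c];m=z
    if k: m=cv2.morphologyEx(m,cv2.MORPH_CLOSE,np.ones((k,k)))
    m=cv2.morphologyEx(m,cv2.MORPH_OPEN,np.ones((2,2)))
    cs=cv2.findContours(cv2.resize(m,None,fx=4,fy=4,interpolation=cv2.INTER_CUBIC)//128*255,cv2.RETR_EXTERNAL,cv2.CHAIN_APPROX_NONE)[0]
    if not cs: return None
    c=max(cs,key=cv2.contourArea)
    return ((c.reshape(-1,2)+.5)/4-.5)
def rect(n,c,z):
    """contour -> plane points -> min rect: centre, (long,short) mm, yaw of long axis deg in [-90,90)"""
    P=onz(n,c,z)[:,:2].astype(np.float32)*1000
    (x,y),(w,h),a=cv2.minAreaRect(P)
    if w<h: w,h,a=h,w,a+90
    return round(x,1),round(y,1),round(w,1),round(h,1),round((a+90)%180-90,1)
def masks(im):
    h=cv2.cvtColor(im,cv2.COLOR_RGB2HSV).astype(int);H,S,V=h[...,0],h[...,1],h[...,2]
    return H,S,V
E
cat > m1.py <<'E'
from loc import *
im=cv2.imread('pics/top0.png')[...,::-1].copy();H,S,V=masks(im)
T={'board':((S<125)|(V<60),(140,212,215,270),5,.025),'rails':((S<70)&(V>90),(115,175,210,250),0,.018),
'tray':((S<158),(250,155,320,268),7,.044),'white':((H<6)&(S>190),(325,185,370,225),0,.044),'green':((H>45)&(H<90)&(V>85),(320,230,365,295),7,.044),
'stamp':((S<158)&(V>130),(370,195,405,225),9,.044),'brass':((H>16)&(V>150)&(H<30)&(S>150),(410,205,445,255),0,.072),'case':(((H<12)&(V<115)|(H>16)&(V>150)),(410,200,445,260),3,.044),
'amber':((V<62),(370,265,405,300),0,.044),'tinbar':((V<70)&(S<140),(330,245,360,280),0,.072)}
ov=im.copy()
for n,(m,r,k,z) in T.items():
    c=big(m,r,k)
    if c is None: print(n,None);continue
    print(n,rect('top',c,z)); cv2.polylines(ov,[np.round(c).astype(np.int32)],True,(0,255,255))
    if n in('board','rails','tray','case'):
        print('  px',cv2.approxPolyDP(c.astype(np.float32).reshape(-1,1,2),2.0,True).reshape(-1,2).round(1).tolist())
cv2.imwrite('pics/ov0.png',cv2.resize(ov[135:315,110:450],None,fx=2.35,fy=2.35,interpolation=cv2.INTER_NEAREST)[...,::-1])
E
python3 m1.py
```

```text
board (485.4, 265.2, 133.2, 92.7, -81.0)
  px [[199.39999389648438, 223.89999389648438], [153.89999389648438, 228.60000610351562], [156.60000610351562, 260.1000061035156], [202.10000610351562, 255.39999389648438]]
rails (597.0, 344.1, 277.4, 139.5, -56.3)
  px [[120.5999984741211, 244.10000610351562], [129.39999389648438, 244.10000610351562], [134.39999389648438, 195.89999389648438], [136.89999389648438, 193.39999389648438], [201.10000610351562, 199.39999389648438], [203.39999389648438, 189.89999389648438], [135.89999389648438, 182.60000610351562], [132.60000610351562, 192.10000610351562], [126.9000015258789, 192.60000610351562]]
tray (584.6, -44.3, 289.1, 167.1, 2.3)
  px [[320.1000061035156, 155.60000610351562], [311.8999938964844, 155.60000610351562], [311.1000061035156, 158.60000610351562], [260.6000061035156, 159.89999389648438], [261.8999938964844, 262.3999938964844], [315.3999938964844, 261.1000061035156], [314.3999938964844, 159.89999389648438], [320.1000061035156, 159.39999389648438]]
white (594.5, -203.9, 59.4, 59.4, 1.0)
green (444.7, -192.5, 124.5, 58.9, 9.6)
stamp (585.4, -313.4, 61.9, 59.8, 0.4)
brass (530.7, -425.8, 50.0, 18.2, 0.2)
case (531.5, -420.0, 125.7, 71.9, -2.6)
  px [[416.8999938964844, 208.60000610351562], [416.8999938964844, 211.39999389648438], [420.6000061035156, 211.89999389648438], [420.6000061035156, 217.10000610351562], [415.6000061035156, 218.89999389648438], [415.6000061035156, 238.10000610351562], [418.6000061035156, 238.89999389648438], [418.6000061035156, 245.10000610351562], [414.6000061035156, 245.89999389648438], [414.6000061035156, 251.10000610351562], [438.1000061035156, 255.39999389648438], [441.3999938964844, 210.89999389648438]]
amber (387.7, -310.5, 61.1, 59.2, 0.9)
tinbar (444.9, -189.7, 52.0, 24.8, 9.2)
```

View pics/ov0.png

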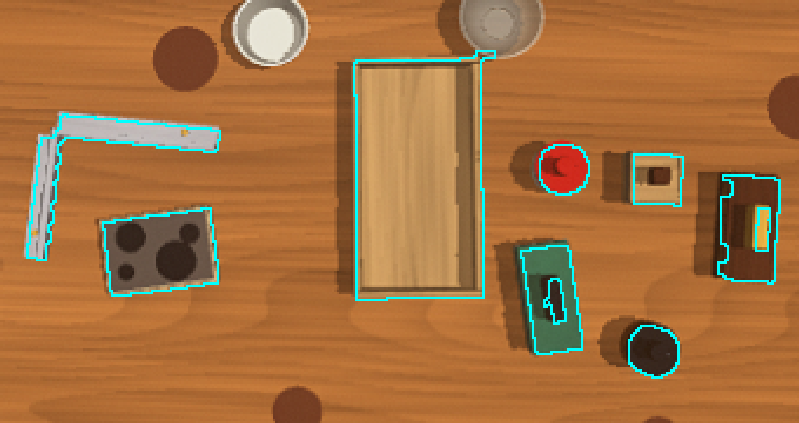

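Outlines match the given sizes, but the 2x2 opening shifts them by about a pixel. I'll fix that and refine the tray, case and rail edges.

```bash
sed -i 's/np.ones((2,2))/np.ones((o,o))/; s/roi=None,k=0/roi=None,k=0,o=3/' loc.py
cat > m2.py <<'E'
from loc import *
import sys
T={'board':(lambda H,S,V:(S<125)|(V<60),(125,190,215,270),5,3,.025),
'tray':(lambda H,S,V:(S<158),(250,150,320,268),7,9,.044),'white':(lambda H,S,V:(H<6)&(S>190),None,0,3,.044),'green':(lambda H,S,V:(H>45)&(H<90)&(V>85),(240,100,480,320),7,3,.044),
'stamp':(lambda H,S,V:(S<158)&(V>130),(370,190,405,225),9,3,.044),'brass':(lambda H,S,V:(H>16)&(V>150)&(H<30)&(S>150),(410,205,445,255),0,3,.072),
'case':(lambda H,S,V:((H<12)&(V<115)|(H>16)&(V>150)),(410,200,445,260),3,3,.044),
'amber':(lambda H,S,V:(V<62),(360,255,415,310),0,3,.044)}
def find(im,names=None,roi={}):
    M=masks(im);R={}
    for n in names or T:
        f,r,k,o,z=T[n];c=big(f(*M),roi.get(n,r),k,o)
        R[n]=(None if c is None else rect('top',c,z),c)
    return R
def edge(n,c,z,u0,u1,v0,v1):
    s=c[(c[:,0]>=u0)&(c[:,0]<=u1)&(c[:,1]>=v0)&(c[:,1]<=v1)]
    P=onz(n,s,z)[:,:2]*1000
    vx,vy,x,y=cv2.fitLine(P.astype(np.float32),cv2.DIST_HUBER,0,.01,.01).ravel()
    return np.array([x,y]).round(1),round(float((np.degrees(np.arctan2(vy,vx))+90)%180-90),2),len(s)
E
python3 - <<'E'
from m2 import *
im=cv2.imread('pics/top0.png')[...,::-1].copy()
R=find(im)
for n in R: print(n,R[n][0])
c=R['case'][1]; print('case right',edge('top',c,.044,435,445,215,250))
c=R['tray'][1]
for a in((258,265,170,255),(310,320,170,255),(268,308,150,170),(268,308,250,268)): print('tray',edge('top',c,.044,*a))
H,S,V=masks(im);c=big((S<70)&(V>90),(115,175,210,250))
print('x0 inner',edge('top',c,.018,145,196,192,202)); print('y0 inner(top)',edge('top',c,.018,128,137,200,238))
print('y0 outer',edge('top',c,.018,118,128,200,238));print('x0 outer',edge('top',c,.018,145,196,178,192))
E
```

```text
board (488.1, 268.1, 133.3, 92.7, -81.0)
tray (594.3, -40.1, 304.3, 166.8, 1.7)
white (597.2, -201.1, 59.4, 59.4, 1.0)
green (447.3, -189.7, 124.5, 58.9, 9.6)
stamp (588.0, -310.6, 61.9, 59.8, 0.4)
brass (533.3, -423.0, 50.0, 18.2, 0.2)
case (534.3, -417.6, 125.5, 71.8, -1.7)
amber (390.3, -307.7, 61.1, 59.2, 0.9)
case right (array([ 529.9, -451. ], dtype=float32), -4.02, 142)
tray (array([562.6,  39.7], dtype=float32), 1.66, 341)
tray (array([ 559.6, -107.9], dtype=float32), 2.14, 341)
tray (array([722., -33.], dtype=float32), -87.25, 184)
tray (array([444.6, -40.1], dtype=float32), -88.49, 161)
x0 inner (array([614.3, 292.4], dtype=float32), 86.24, 223)
y0 inner(top) (array([546.6, 400.1], dtype=float32), -5.06, 181)
y0 outer (array([543.6, 426.7], dtype=float32), -3.31, 195)
x0 outer (array([642.3, 293.9], dtype=float32), 85.35, 237)
```

```bash
cat > plan.py <<'E'
from h import *
from scipy.spatial.transform import Rotation as Ro
def down(yaw):  # yaw of tool y axis, deg; tool z down
    a=np.radians(yaw);y=np.array([np.cos(a),np.sin(a),0]);z=np.array([0,0,-1.]);return np.c_[np.cross(y,z),y,z]
def plan(tg,start=None):
    """tg: list of (x,y,z mm, yaw of tool y); prints the row for each call"""
    s=telemetry.read_state();p,R=(s['position']*1000,s['tcp_rot']) if start is None else (np.array(start[:3],float),down(start[3]))
    for t in tg:
        q=np.array(t[:3],float);Rn=down(t[3])
        n=max(1,int(np.ceil(np.abs(R.T@(q-p)).max()/149)))
        for i in range(n):
            a=p+(q-p)/(n-i); d=R.T@(a-p)/150; w=np.degrees(Ro.from_matrix(R.T@Rn).as_rotvec())/360
            print(t,i,np.round(d,3).tolist(),np.round(w,4).tolist(),'rows',round(max(np.linalg.norm(d)*150/41.7,np.linalg.norm(w)*360/7.16),1))
            p,R=a,Rn
E
python3 - <<'E'
from plan import *
from loc import *
im=cv2.imread('pics/top0.png')[...,::-1].copy();H,S,V=masks(im);c=big((S<70)&(V>90),(115,175,210,250))
from m2 import edge
print('rail ends',edge('top',c,.018,199,206,191,198),edge('top',c,.018,121,129,240,248))
print('inner z0',edge('top',c,0,145,196,192,202),edge('top',c,0,128,137,200,238))
plan([(405,280,150,85.7),(405,276,12,85.7)])
E
```

```text
rail ends (array([619.8, 205.6], dtype=float32), -15.15, 30) (array([476.4, 416.3], dtype=float32), -86.48, 44)
inner z0 (array([615.8, 297.3], dtype=float32), 86.24, 223) (array([547. , 406.7], dtype=float32), -5.06, 181)
(405, 280, 150, 85.7) 0 [-0.803, -0.649, 0.109] [-0.0003, -0.0001, -0.0604] rows 3.7
(405, 280, 150, 85.7) 1 [-0.505, -0.901, 0.108] [0.0, 0.0, 0.0] rows 3.7
(405, 276, 12, 85.7) 0 [-0.002, -0.027, 0.92] [0.0, 0.0, 0.0] rows 3.3
```

>>> carry_out(
  deltas=[
    [[-0.2,-0.16,0.03,0,0,-0.015,-1],[-0.4,-0.32,0.05,0,0,-0.03,-1],[-0.6,-0.48,0.08,0,0,-0.045,-1],[-0.8,-0.65,0.109,0,0,-0.0604,-1],[-0.803,-0.649,0.109,0,0,-0.0604,-1],[-0.803,-0.649,0.109,0,0,-0.0604,-1],[-0.803,-0.649,0.109,0,0,-0.0604,-1],[-0.803,-0.649,0.109,0,0,-0.0604,-1],[-0.803,-0.649,0.109,0,0,-0.0604,-1],[-0.803,-0.649,0.109,0,0,-0.0604,-1]],
  ],
)

```text
time_s: 0.93
position: [0.3394, 0.4222, 0.1669]
tcp_rot: [[-0.997, 0.074, 0.0], [0.074, 0.997, 0.0], [-0.0, 0.0, -1.0]]
force: [0.3, -0.4, -0.4]
opening: 0.996
grasp_force: 0.0
```

>>> carry_out(
  deltas=[
    [[-0.12,-0.22,0.03,0,0,0,-1],[-0.25,-0.45,0.05,0,0,0,-1],[-0.38,-0.68,0.08,0,0,0,-1],[-0.505,-0.9,0.108,0,0,0,-1],[-0.505,-0.9,0.108,0,0,0,-1],[-0.505,-0.9,0.3,0,0,0,-1],[-0.505,-0.9,0.5,0,0,0,-1],[-0.505,-0.9,0.7,0,0,0,-1],[-0.505,-0.9,0.85,0,0,0,-1],[-0.505,-0.9,0.85,0,0,0,-1]],
  ],
)

```text
time_s: 1.77
position: [0.4022, 0.2804, 0.0358]
tcp_rot: [[-0.997, 0.074, -0.008], [0.075, 0.997, -0.003], [0.007, -0.003, -1.0]]
force: [-1.0, 0.7, 0.4]
opening: 1.0
grasp_force: 0.0
```

>>> carry_out(
  deltas=[
    [[0,0,0.08,0,0,0,-1],[0,0,0.17,0,0,0,-1],[0,0,0.17,0,0,0,-1],[-0.06,0,0.17,0,0,0,-1],[-0.12,0,0.17,0,0,0,-1],[-0.18,0,0.17,0,0,0,-1],[-0.23,0,0.17,0,0,0,-1],[-0.28,0,0.17,0,0,0,-1],[-0.33,0,0.17,0,0,0,-1],[-0.38,0,0.17,0,0,0,-1]],
  ],
)

```text
time_s: 2.6
position: [0.4632, 0.2763, 0.0141]
tcp_rot: [[-0.997, 0.076, 0.0], [0.076, 0.997, 0.0], [-0.0, 0.0, -1.0]]
force: [-0.5, 0.4, 0.3]
opening: 0.997
grasp_force: 0.0
```

>>> carry_out(
  deltas=[
    [[-0.04,0,0,0,0,0,-1],[-0.08,0,0,0,0,0,-1],[-0.11,0,0,0,0,0,-1],[-0.14,0,0,0,0,0,-1],[-0.17,0,0,0,0,0,-1],[-0.2,0,0,0,0,0,-1],[-0.22,0,0,0,0,0,-1],[-0.24,0,0,0,0,0,-1],[-0.25,0,0,0,0,0,-1],[-0.25,0,0,0,0,0,-1]],
  ],
)

```text
time_s: 3.43
position: [0.4999, 0.2737, 0.0139]
tcp_rot: [[-0.997, 0.075, 0.0], [0.075, 0.997, 0.0], [-0.0, 0.0, -1.0]]
force: [-0.2, -0.4, 0.4]
opening: 1.002
grasp_force: 0.0
```

```bash
python3 - <<'E'
from h import *
im=snap('top','t1.png');cv2.imwrite('pics/t1z.png',cv2.resize(im[150:300,90:290],None,fx=3.9,fy=3.9,interpolation=cv2.INTER_CUBIC)[...,::-1])
E
```

```text
(no output)
```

View pics/t1z.png

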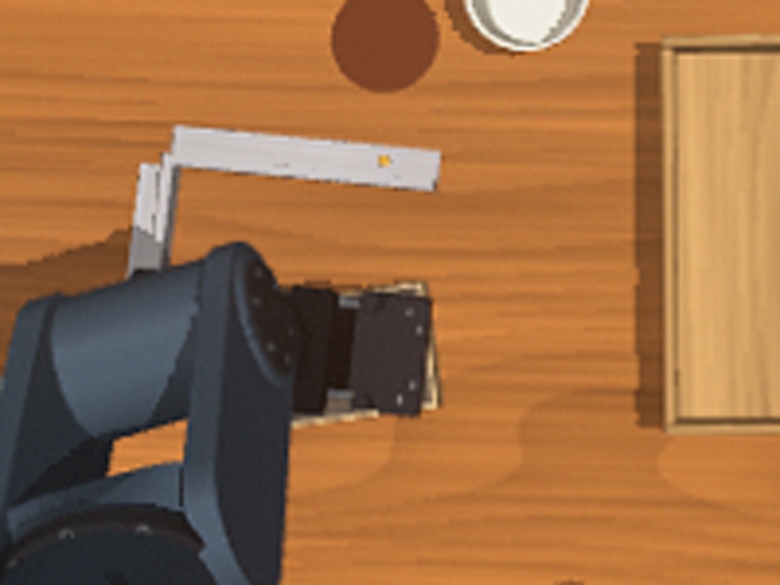

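The board's right corners, at about (199,223) and (202.5,254) in the full image, haven't moved, although the TCP should be over it at z=14 mm with no force. I'll check from the side.

```bash
python3 - <<'E'
from h import *
im=snap('side','s1.png');cv2.imwrite('pics/s1z.png',cv2.resize(im[80:280,100:360],None,fx=3,fy=3,interpolation=cv2.INTER_CUBIC)[...,::-1])
s=telemetry.read_state();print(s['position'],s['joint_positions'],s['force'])
for n in('top','side'): print(n,proj(n,[s['position'],s['position']+s['tcp_rot'][:,1]*.051,s['position']-s['tcp_rot'][:,1]*.051]).round(1).tolist())
E
```

```text
[0.49927022 0.27362259 0.01383107] [ 1.74816056e+01  4.00217851e+01  9.74848803e+01  1.06405919e-03
  4.25243065e+01 -6.82076430e+01] [ 0.18251169  0.34713654 -0.81463713]
top [[176.0, 236.7], [158.1, 234.8], [194.0, 238.6]]
side [[217.4, 154.5], [212.4, 144.2], [222.6, 165.2]]
```

View pics/s1z.png

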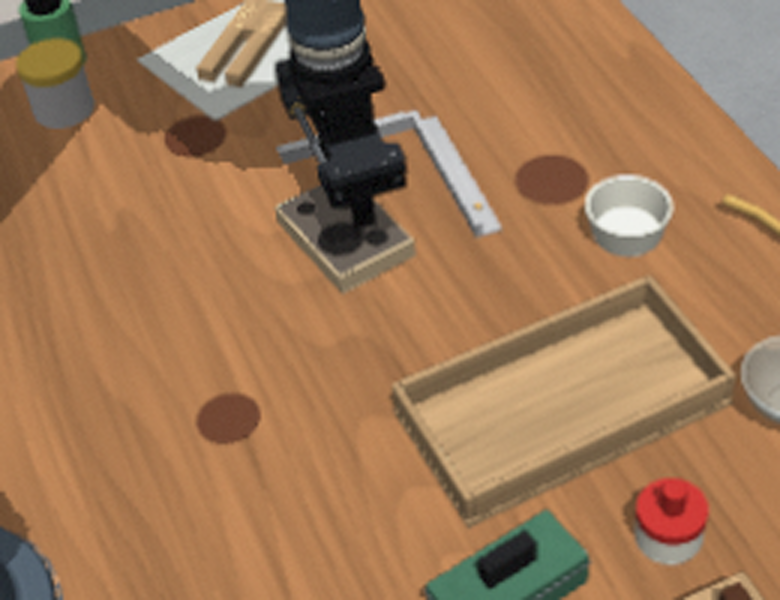

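The side view shows the finger at about (221,155), above or on the board. TCP telemetry predicted row 165 for that finger, so I'll work out the real tip height.

```bash
python3 - <<'E'
from h import *
s=telemetry.read_state();p=s['position'];y=s['tcp_rot'][:,1]
for z in(.014,.025,.035,.045,.07,.084,.1): 
    q=p-y*.051;q[2]=z;r=p-y*0.0;r[2]=z
    print(z,proj('side',q).round(1).tolist(),proj('top',q).round(1).tolist(),proj('side',r).round(1).tolist())
im=cv2.imread('pics/s1.png')
cv2.imwrite('pics/s1y.png',cv2.resize(im[115:185,180:260],None,fx=8,fy=8,interpolation=cv2.INTER_NEAREST))
E
```

```text
0.014 [[222.6, 165.2]] [[194.0, 238.6]] [[217.4, 154.4]]
0.025 [[222.3, 162.6]] [[193.1, 238.7]] [[217.0, 151.9]]
0.035 [[222.0, 160.3]] [[192.3, 238.7]] [[216.7, 149.5]]
0.045 [[221.6, 157.9]] [[191.6, 238.8]] [[216.3, 147.1]]
0.07 [[220.8, 151.8]] [[189.5, 239.0]] [[215.5, 141.1]]
0.084 [[220.4, 148.3]] [[188.3, 239.1]] [[215.0, 137.6]]
0.1 [[219.8, 144.3]] [[186.9, 239.3]] [[214.4, 133.6]]
```

View pics/s1y.png

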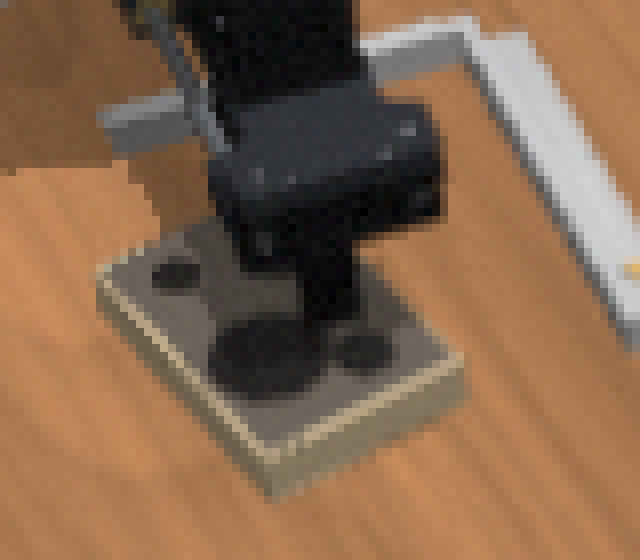

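```bash
python3 - <<'E'
from h import *
# board top corners (z=25) from both views
print('side',onz('side',[(214.4,171.3),(237.5,159.8),(192.5,149.4)],.025).round(4).tolist())
print('top',onz('top',[(155.6,259.1),(201.1,254.4),(198.4,222.9),(152.9,227.6)],.025).round(4).tolist())
# tray corners at z=.044
print('tray side',onz('side',[(100+395/3,80+385/3),(100+650/3,80+283/3),(100+470/3,80+497/3),(100+732/3,80+375/3)],.044).round(4).tolist())
print('tray top',onz('top',[(260.5,260.5),(260,159.5),(313.5,260),(313.5,159)],.044).round(4).tolist())
# triangulate gripper body -y end lower corner: top vs side heights along ray
o,d=ray('side',[(211.2,148.0),(234.8,142.)])
for z in(.08,.1,.12,.14,.16): print(z,(o+d*((z-o[2])/d[:,2])[:,None]).round(3)[:,:2].tolist())
E
```

```text
side [[0.4604, 0.2, 0.025], [0.5412, 0.2123, 0.025], [0.4358, 0.3197, 0.025]]
top [[0.436, 0.3253, 0.025], [0.4528, 0.1991, 0.025], [0.5394, 0.2097, 0.025], [0.5228, 0.3366, 0.025]]
tray side [[0.4438, 0.0304, 0.044], [0.7135, 0.0333, 0.044], [0.4506, -0.1123, 0.044], [0.7214, -0.1014, 0.044]]
tray top [[0.4423, 0.0339, 0.044], [0.7172, 0.0432, 0.044], [0.4474, -0.109, 0.044], [0.7223, -0.1033, 0.044]]
0.08 [[0.473, 0.241], [0.546, 0.232]]
0.1 [[0.467, 0.22], [0.538, 0.212]]
0.12 [[0.461, 0.199], [0.53, 0.191]]
0.14 [[0.455, 0.178], [0.523, 0.17]]
0.16 [[0.449, 0.157], [0.515, 0.15]]
```

Both cameras agree with each other. By triangulation the fingertips are about 40–50 mm higher than the telemetry says, which explains the lack of contact. I'll back off and measure the tip against the wood before descending.

>>> carry_out(
  deltas=[
    [[0.16,0,0,0,0,0,-1],[0.32,0,0,0,0,0,-1],[0.48,0,0,0,0,0,-1],[0.65,0,0,0,0,0,-1],[0.65,0,0,0,0,0,-1],[0.65,0,0,0,0,0,-1],[0.65,0,0,0,0,0,-1],[0.65,0,0,0,0,0,-1],[0.65,0,0,0,0,0,-1],[0.65,0,0,0,0,0,-1]],
  ],
)

```text
time_s: 4.37
position: [0.4035, 0.2811, 0.0139]
tcp_rot: [[-0.997, 0.076, 0.001], [0.076, 0.997, 0.0], [-0.001, 0.0, -1.0]]
force: [0.3, 0.1, 0.6]
opening: 0.995
grasp_force: 0.0
```

```bash
python3 - <<'E'
from h import *
im=snap('side','s2.png')
s=telemetry.read_state();p=s['position'];y=s['tcp_rot'][:,1];print(p,s['force'])
for z in(.014,.035,.055,.07):
  for k in(.051,-.051): q=p+y*k;q[2]=z;print(z,k,proj('side',q).round(1).tolist())
cv2.imwrite('pics/s2z.png',cv2.resize(im[110:210,140:260],None,fx=6,fy=6,interpolation=cv2.INTER_NEAREST)[...,::-1])
E
```

```text
[0.40323531 0.28100572 0.01387254] [ 0.36827718 -0.93197005  0.08495742]
0.014 0.051 [[183.0, 152.6]]
0.014 -0.051 [[192.1, 174.3]]
0.035 0.051 [[182.0, 147.7]]
0.035 -0.051 [[191.1, 169.4]]
0.055 0.051 [[181.0, 142.9]]
0.055 -0.051 [[190.1, 164.6]]
0.07 0.051 [[180.2, 139.2]]
0.07 -0.051 [[189.3, 161.0]]
```

View pics/s2z.png

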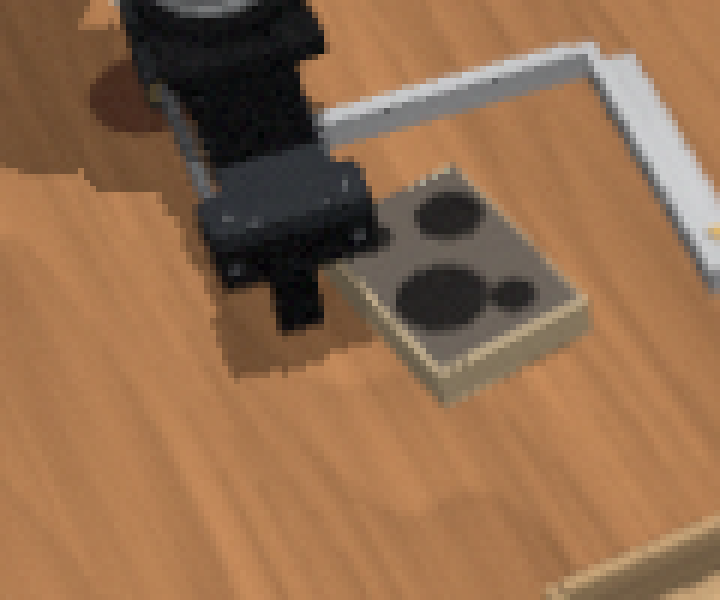

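The tip is at about (190,165), which puts its true z at roughly 55–61 mm against a telemetry z of 14. I'll descend by 33 mm and then creep down to find the bench by force.

>>> carry_out(
  deltas=[
    [[0,0,0.08,0,0,0,-1],[0,0,0.16,0,0,0,-1],[0,0,0.22,0,0,0,-1],[0,0,0.22,0,0,0,-1],[0,0,0.22,0,0,0,-1],[0,0,0.22,0,0,0,-1],[0,0,0.22,0,0,0,-1],[0,0,0.22,0,0,0,-1],[0,0,0.22,0,0,0,-1],[0,0,0.22,0,0,0,-1]],
  ],
)

```text
time_s: 5.25
position: [0.4025, 0.2811, -0.0188]
tcp_rot: [[-0.997, 0.075, 0.001], [0.075, 0.997, 0.0], [-0.001, 0.0, -1.0]]
force: [-0.6, -0.2, -0.4]
opening: 1.0
grasp_force: 0.0
```

>>> carry_out(
  deltas=[
    [[0,0,0.006,0,0,0,-1],[0,0,0.012,0,0,0,-1],[0,0,0.018,0,0,0,-1],[0,0,0.024,0,0,0,-1],[0,0,0.03,0,0,0,-1],[0,0,0.03,0,0,0,-1],[0,0,0.03,0,0,0,-1],[0,0,0.03,0,0,0,-1],[0,0,0.03,0,0,0,-1],[0,0,0.03,0,0,0,-1]],
  ],
)

```text
time_s: 6.08
position: [0.4023, 0.281, -0.0236]
tcp_rot: [[-0.997, 0.075, 0.0], [0.075, 0.997, 0.0], [-0.0, 0.0, -1.0]]
force: [-0.4, -0.5, -0.1]
opening: 1.003
grasp_force: 0.0
```

>>> carry_out(
  deltas=[
    [[0,0,0.008,0,0,0,-1],[0,0,0.016,0,0,0,-1],[0,0,0.024,0,0,0,-1],[0,0,0.032,0,0,0,-1],[0,0,0.04,0,0,0,-1],[0,0,0.04,0,0,0,-1],[0,0,0.04,0,0,0,-1],[0,0,0.04,0,0,0,-1],[0,0,0.04,0,0,0,-1],[0,0,0.04,0,0,0,-1]],
  ],
)

```text
time_s: 6.92
position: [0.4024, 0.281, -0.0295]
tcp_rot: [[-0.997, 0.075, 0.0], [0.075, 0.997, 0.0], [-0.0, 0.0, -1.0]]
force: [0.6, 0.1, 0.4]
opening: 1.002
grasp_force: 0.0
```

```bash
python3 - <<'E'
from h import *
im=snap('side','s3.png');s=telemetry.read_state();p=s['position'];y=s['tcp_rot'][:,1];x=s['tcp_rot'][:,0]
V=im.max(2)[140:200,175:215]<40
r,c=np.where(V);print('lowest dark rows',[(k+175,int(r[c==k].max())+140) for k in range(5,30) if (c==k).any()])
for z in(.0,.01,.02,.03): q=[p-y*.0585+x*.0095,p-y*.0585-x*.0095,p-y*.0435+x*.0095];q=np.array(q);q[:,2]=z;print(z,proj('side',q).round(1).tolist())
E
```

```text
lowest dark rows [(180, 168), (181, 168), (182, 168), (183, 167), (184, 167), (185, 167), (186, 167), (187, 169), (188, 173), (189, 174), (190, 174), (191, 174), (192, 174), (193, 173), (194, 173), (195, 164), (196, 163), (197, 163), (198, 163), (199, 163), (200, 162), (201, 162), (202, 162), (203, 161)]
0.0 [[190.2, 180.2], [196.2, 178.3], [188.8, 176.8]]
0.01 [[189.7, 177.9], [195.8, 176.0], [188.3, 174.5]]
0.02 [[189.2, 175.6], [195.3, 173.7], [187.8, 172.2]]
0.03 [[188.7, 173.3], [194.9, 171.4], [187.3, 169.9]]
```

>>> carry_out(
  deltas=[
    [[0,0,0.02,0,0,0,-1],[0,0,0.04,0,0,0,-1],[0,0,0.05,0,0,0,-1],[0,0,0.06,0,0,0,-1],[0,0,0.07,0,0,0,-1],[0,0,0.07,0,0,0,-1],[0,0,0.07,0,0,0,-1],[0,0,0.07,0,0,0,-1],[0,0,0.07,0,0,0,-1],[0,0,0.07,0,0,0,-1]],
  ],
)

```text
time_s: 7.8
position: [0.4022, 0.2809, -0.0389]
tcp_rot: [[-0.997, 0.075, 0.0], [0.075, 0.997, 0.0], [-0.0, 0.0, -1.0]]
force: [-2.0, -0.9, 13.2]
opening: 0.999
grasp_force: 6.3
```

>>> carry_out(
  deltas=[
    [[0,0,0.005,0,0,0,-1],[0,0,0.01,0,0,0,-1],[0,0,0.015,0,0,0,-1],[0,0,0.02,0,0,0,-1],[0,0,0.025,0,0,0,-1],[0,0,0.025,0,0,0,-1],[0,0,0.025,0,0,0,-1],[0,0,0.025,0,0,0,-1],[0,0,0.025,0,0,0,-1],[0,0,0.025,0,0,0,-1]],
  ],
)

```text
time_s: 8.63
position: [0.4023, 0.281, -0.0391]
tcp_rot: [[-0.997, 0.075, 0.002], [0.075, 0.997, 0.001], [-0.002, 0.001, -1.0]]
force: [-5.2, -3.8, 45.5]
opening: 1.001
grasp_force: 23.0
```

The bench contact is at telemetry z = -39 mm, so true z = telemetry + 39. I'll lift to about 10 mm true height and push.

>>> carry_out(
  deltas=[
    [[0,0,-0.05,0,0,0,-1],[0,0,-0.1,0,0,0,-1],[0,0,-0.1,0,0,0,-1],[-0.06,0,-0.1,0,0,0,-1],[-0.12,0,-0.1,0,0,0,-1],[-0.18,0,-0.1,0,0,0,-1],[-0.23,0,-0.1,0,0,0,-1],[-0.28,0,-0.1,0,0,0,-1],[-0.33,0,-0.1,0,0,0,-1],[-0.38,0,-0.1,0,0,0,-1]],
  ],
)

```text
time_s: 9.47
position: [0.4593, 0.2763, -0.0294]
tcp_rot: [[-0.997, 0.076, -0.002], [0.076, 0.997, -0.001], [0.002, -0.001, -1.0]]
force: [-2.0, -0.4, -1.1]
opening: 0.998
grasp_force: 0.9
```

>>> carry_out(
  deltas=[
    [[-0.04,0,0,0,0,0,-1],[-0.08,0,0,0,0,0,-1],[-0.11,0,0,0,0,0,-1],[-0.14,0,0,0,0,0,-1],[-0.17,0,0,0,0,0,-1],[-0.2,0,0,0,0,0,-1],[-0.22,0,0,0,0,0,-1],[-0.24,0,0,0,0,0,-1],[-0.25,0,0,0,0,0,-1],[-0.25,0,0,0,0,0,-1]],
  ],
)

```text
time_s: 10.3
position: [0.4973, 0.2739, -0.0287]
tcp_rot: [[-0.997, 0.075, 0.001], [0.075, 0.997, 0.0], [-0.001, 0.0, -1.0]]
force: [-1.1, 0.5, -0.3]
opening: 1.001
grasp_force: 0.4
```

```bash
python3 - <<'E'
from h import *
im=snap('side','s4.png');cv2.imwrite('pics/s4z.png',cv2.resize(im[100:210,150:280],None,fx=5,fy=5,interpolation=cv2.INTER_NEAREST)[...,::-1])
s=telemetry.read_state();print(s['position'],s['force'])
E
```

```text
[ 0.49729424  0.27398021 -0.02868816] [-0.91426264 -1.28537514 -0.21136716]
```

View pics/s4z.png

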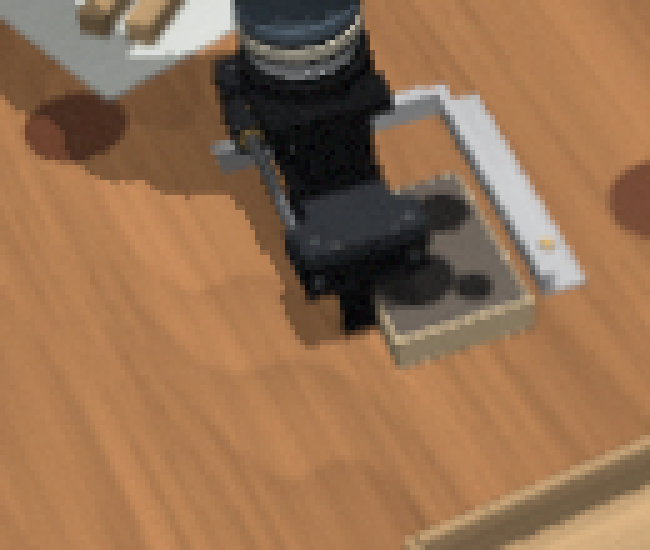

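The board is now square to the long rail, with a gap of about 15 mm. I'll push slowly the rest of the way and watch the force.

>>> carry_out(
  deltas=[
    [[-0.014,0,0,0,0,0,-1],[-0.028,0,0,0,0,0,-1],[-0.042,0,0,0,0,0,-1],[-0.056,0,0,0,0,0,-1],[-0.07,0,0,0,0,0,-1],[-0.08,0,0,0,0,0,-1],[-0.09,0,0,0,0,0,-1],[-0.1,0,0,0,0,0,-1],[-0.1,0,0,0,0,0,-1],[-0.1,0,0,0,0,0,-1]],
  ],
)

```text
time_s: 11.18
position: [0.5116, 0.2727, -0.0288]
tcp_rot: [[-0.997, 0.075, 0.0], [0.075, 0.997, -0.0], [-0.0, -0.0, -1.0]]
force: [-5.1, 0.6, 3.3]
opening: 1.001
grasp_force: 2.1
```

>>> carry_out(
  deltas=[
    [[-0.005,0,0,0,0,0,-1],[-0.01,0,0,0,0,0,-1],[-0.015,0,0,0,0,0,-1],[-0.02,0,0,0,0,0,-1],[-0.025,0,0,0,0,0,-1],[-0.025,0,0,0,0,0,-1],[-0.025,0,0,0,0,0,-1],[-0.025,0,0,0,0,0,-1],[-0.025,0,0,0,0,0,-1],[-0.025,0,0,0,0,0,-1]],
  ],
)

```text
time_s: 12.02
position: [0.5114, 0.2726, -0.0289]
tcp_rot: [[-0.997, 0.076, -0.007], [0.076, 0.997, -0.001], [0.007, -0.001, -1.0]]
force: [-10.2, 2.5, 8.0]
opening: 1.002
grasp_force: 5.0
```

Contact at x=0.5115 with about 10 N, as expected. I'll back off, lift, move to the -y side and turn the tool 90°.

>>> carry_out(
  deltas=[
    [[0.08,0,0,0,0,0,-1],[0.16,0,0,0,0,0,-1],[0.16,0,-0.2,0,0,0,-1],[0.16,0,-0.4,0,0,0,-1],[0.16,0,-0.5,0,0,0,-1],[0.16,-0.25,-0.5,0,0,0.02,-1],[0.16,-0.5,-0.5,0,0,0.04,-1],[0.16,-0.75,-0.5,0,0,0.06,-1],[0.16,-1,-0.5,0,0,0.08,-1],[0.16,-1,-0.5,0,0,0.1,-1]],
  ],
)

```text
time_s: 12.85
position: [0.4828, 0.119, 0.0465]
tcp_rot: [[-0.758, 0.653, 0.005], [0.653, 0.758, -0.002], [-0.005, 0.002, -1.0]]
force: [-0.3, -0.1, -0.3]
opening: 0.998
grasp_force: 0.0
```

```bash
python3 - <<'E'
from m2 import *
s=telemetry.read_state();print(s['position'],s['joint_positions'])
im=snap('top','t5.png');M=masks(im)
cv2.imwrite('pics/t5z.png',cv2.resize(im[150:300,90:290],None,fx=3.9,fy=3.9,interpolation=cv2.INTER_CUBIC)[...,::-1])
from plan import plan
E
```

```text
[0.48276916 0.11903937 0.0464515 ] [  1.04332409  33.22488906 107.2918548   -0.20266572  39.20492294
 -48.06007674]
```

View pics/t5z.png

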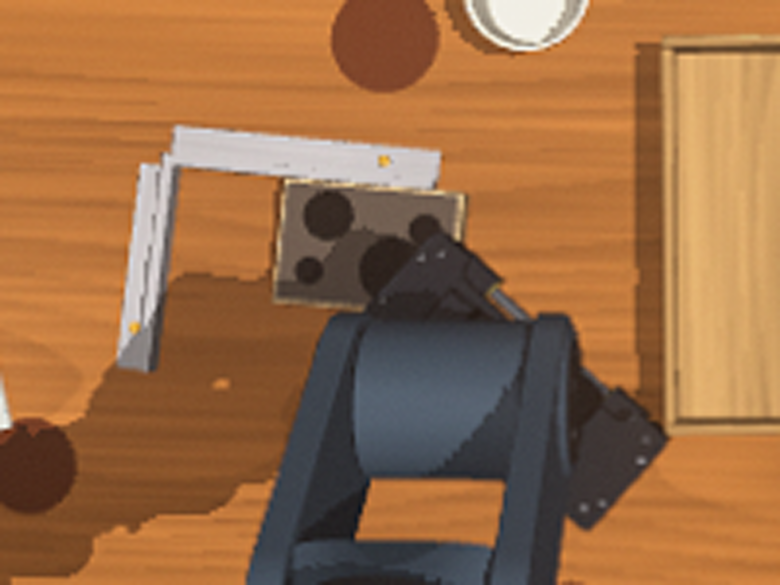

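The board is flush on the long rail, from px (163,197) to (209,200). It still has to slide left about 75 mm to the short rail. I'll plan the approach to its -y face.

```bash
python3 - <<'E'
from plan import *
print(onz('top',[(209.5,200),(163.1,196.7),(207.5,228)],.025).round(4).tolist())
s=telemetry.read_state();p=s['position']*1000
plan([(557,146,40,-4.3)])
E
```

```text
[[0.6037, 0.1812, 0.025], [0.6096, 0.3117, 0.025], [0.526, 0.1839, 0.025]]
(557, 146, 40, -4.3) 0 [-0.262, 0.447, 0.046] [0.0008, 0.0005, 0.148] rows 7.4
```

>>> carry_out(
  deltas=[
    [[-0.09,0.15,0.015,0,0,0.02,-0.1],[-0.18,0.3,0.03,0,0,0.04,-0.1],[-0.262,0.447,0.046,0,0,0.06,-0.1],[-0.262,0.447,0.046,0,0,0.08,-0.1],[-0.262,0.447,0.046,0,0,0.1,-0.1],[-0.262,0.447,0.046,0,0,0.12,-0.1],[-0.262,0.447,0.046,0,0,0.14,-0.1],[-0.262,0.447,0.046,0,0,0.149,-0.1],[-0.262,0.447,0.046,0,0,0.149,-0.1],[-0.262,0.447,0.046,0,0,0.149,-0.1]],
  ],
)

```text
time_s: 13.73
position: [0.555, 0.1512, 0.0394]
tcp_rot: [[0.061, 0.998, 0.003], [0.998, -0.061, -0.0], [0.0, 0.003, -1.0]]
force: [0.1, -0.2, -0.3]
opening: 0.556
grasp_force: 0.0
```

```bash
python3 - <<'E'
from plan import *
s=telemetry.read_state();print(s['position'],s['joint_positions'],s['opening'],np.degrees(np.arctan2(s['tcp_rot'][1,1],s['tcp_rot'][0,1])))
plan([(557,146,-28,-4.3),(563.5,231,-28,-4.3)])
E
```

```text
[0.55504314 0.15117525 0.03941952] [ 4.11973265e+00  3.78641913e+01  9.61508493e+01 -2.09131978e-02
  4.57941771e+01  7.64181668e+00] 0.5561429687933772 -3.5075449604063706
(557, 146, -28, -4.3) 0 [-0.034, 0.014, 0.45] [0.0005, -0.0, 0.0022] rows 1.6
(563.5, 231, -28, -4.3) 0 [0.568, 0.001, -0.0] [0.0, 0.0, 0.0] rows 2.0
```

>>> carry_out(
  deltas=[
    [[-0.034,0.014,0.2,0,0,0.002,-0.1],[-0.034,0.014,0.4,0,0,0.002,-0.1],[-0.034,0.014,0.45,0,0,0.002,-0.1],[-0.034,0.014,0.45,0,0,0.002,-0.1],[0.03,0.014,0.45,0,0,0.002,-0.1],[0.09,0.014,0.45,0,0,0.002,-0.1],[0.14,0.014,0.45,0,0,0.002,-0.1],[0.19,0.014,0.45,0,0,0.002,-0.1],[0.24,0.014,0.45,0,0,0.002,-0.1],[0.29,0.014,0.45,0,0,0.002,-0.1]],
  ],
)

```text
time_s: 14.57
position: [0.5588, 0.1943, -0.0272]
tcp_rot: [[0.077, 0.997, 0.001], [0.997, -0.077, -0.001], [-0.001, 0.001, -1.0]]
force: [-0.2, -5.6, 3.2]
opening: 0.546
grasp_force: 2.3
```

>>> carry_out(
  deltas=[
    [[0.04,0,0,0,0,0,-0.1],[0.08,0,0,0,0,0,-0.1],[0.12,0,0,0,0,0,-0.1],[0.16,0,0,0,0,0,-0.1],[0.2,0,0,0,0,0,-0.1],[0.24,0,0,0,0,0,-0.1],[0.28,0,0,0,0,0,-0.1],[0.31,0,0,0,0,0,-0.1],[0.33,0,0,0,0,0,-0.1],[0.33,0,0,0,0,0,-0.1]],
  ],
)

```text
time_s: 15.4
position: [0.5621, 0.2445, -0.0284]
tcp_rot: [[0.078, 0.997, 0.0], [0.997, -0.078, 0.001], [0.001, 0.0, -1.0]]
force: [1.1, -1.1, 0.5]
opening: 0.551
grasp_force: 0.2
```

>>> carry_out(
  deltas=[
    [[0.014,0,0,0,0,0,-0.1],[0.028,0,0,0,0,0,-0.1],[0.042,0,0,0,0,0,-0.1],[0.056,0,0,0,0,0,-0.1],[0.07,0,0,0,0,0,-0.1],[0.08,0,0,0,0,0,-0.1],[0.08,0,0,0,0,0,-0.1],[0.08,0,0,0,0,0,-0.1],[0.08,0,0,0,0,0,-0.1],[0.08,0,0,0,0,0,-0.1]],
  ],
)

```text
time_s: 16.23
position: [0.5633, 0.2558, -0.0282]
tcp_rot: [[0.078, 0.997, 0.001], [0.997, -0.078, 0.001], [0.001, 0.001, -1.0]]
force: [0.1, 0.9, 0.2]
opening: 0.556
grasp_force: 0.0
```

>>> carry_out(
  deltas=[
    [[0.007,0,0,0,0,0,-0.1],[0.014,0,0,0,0,0,-0.1],[0.021,0,0,0,0,0,-0.1],[0.028,0,0,0,0,0,-0.1],[0.035,0,0,0,0,0,-0.1],[0.04,0,0,0,0,0,-0.1],[0.04,0,0,0,0,0,-0.1],[0.04,0,0,0,0,0,-0.1],[0.04,0,0,0,0,0,-0.1],[0.04,0,0,0,0,0,-0.1]],
  ],
)

```text
time_s: 17.07
position: [0.5635, 0.2595, -0.0282]
tcp_rot: [[0.077, 0.997, -0.001], [0.997, -0.077, -0.002], [-0.003, -0.001, -1.0]]
force: [-0.9, -7.3, 1.1]
opening: 0.549
grasp_force: 3.7
```

>>> carry_out(
  deltas=[
    [[0.005,0,0,0,0,0,-0.1],[0.01,0,0,0,0,0,-0.1],[0.01,0,0,0,0,0,-0.1],[0.01,0,0,0,0,0,-0.1],[-0.03,0,0,0,0,0,-0.1],[-0.1,0,0,0,0,0,-0.1],[-0.2,0,0,0,0,0,-0.1],[-0.2,0,-0.2,0,0,0,-0.1],[-0.2,0,-0.4,0,0,0,-0.1],[-0.2,0,-0.6,0,0,0,-0.1]],
  ],
)

```text
time_s: 17.9
position: [0.5603, 0.2302, 0.0619]
tcp_rot: [[0.079, 0.997, -0.002], [0.997, -0.079, 0.0], [-0.0, -0.002, -1.0]]
force: [0.7, 0.8, 0.4]
opening: 0.553
grasp_force: 0.0
```

>>> carry_out(
  deltas=[
    [[-0.25,0,-0.1,0,0,0,-1],[-0.5,0,-0.2,0,0,0,-1],[-0.75,0,-0.3,0,0,0,-1],[-1,0,-0.4,0,0,0,-1],[-1,0,-0.4,0,0,0,-1],[-1,0,-0.4,0,0,0,-1],[-1,0,-0.4,0,0,0,-1],[-1,0,-0.4,0,0,0,-1],[-1,0,-0.4,0,0,0,-1],[-1,0,-0.4,0,0,0,-1]],
  ],
)

```text
time_s: 18.73
position: [0.549, 0.083, 0.121]
tcp_rot: [[0.076, 0.997, -0.001], [0.997, -0.076, 0.0], [0.0, -0.001, -1.0]]
force: [-0.6, -0.5, 0.5]
opening: 0.999
grasp_force: 0.0
```

```bash
python3 - <<'E'
from m2 import *
s=telemetry.read_state();print(s['position'])
im=snap('top','t6.png');M=masks(im)
H,S,V=M
m=((S<125)&(V<110)|(V<60)); c=big(m,(125,185,215,270),5,3); print('dark top',rect('top',c,.025))
c=cv2.resize(im[170:260,105:225],None,fx=6,fy=6,interpolation=cv2.INTER_NEAREST);cv2.imwrite('pics/t6z.png',c[...,::-1])
E
```

```text
[0.54895585 0.08300791 0.12104562]
dark top (522.1, 282.3, 235.1, 226.3, -88.0)
```

View pics/t6z.png

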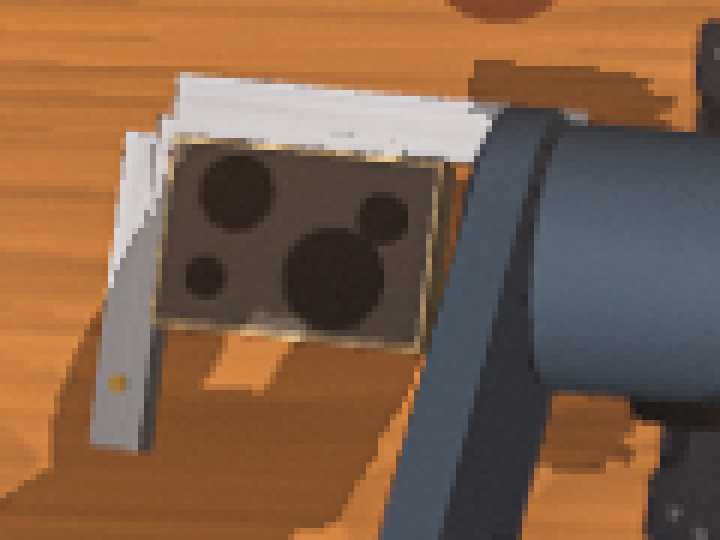

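The board lies flush against both rails: its top edge follows the long rail and its left edge meets the short rail with no gap. Next is packing, so I'll re-measure and plan the white jar.

```bash
cat > slot.py <<'E'
import numpy as np
C=np.array([583.5,-33.4]);A=np.radians(1.9)
def slot(x,y): return (C+np.array([x*np.cos(A)-y*np.sin(A),x*np.sin(A)+y*np.cos(A)])).round(1)
E
python3 - <<'E'
from m2 import *
from plan import plan
from slot import slot
im=cv2.imread('pics/t6.png')[...,::-1].copy();R=find(im,['white','green','stamp','brass','amber'])
for n in R: print(n,R[n][0])
x,y=R['white'][0][:2]; t=slot(0,-32);print(t)
plan([(x,y,60,1.9),(x,y,9,1.9),(x,y,100,1.9),(*t,100,1.9),(*t,18,1.9)])
E
```

```text
white (597.2, -201.1, 59.4, 59.4, 1.0)
green (447.6, -189.2, 125.3, 59.8, 9.6)
stamp (587.8, -310.7, 62.2, 59.8, 0.6)
brass (533.3, -423.0, 50.1, 18.2, 0.2)
amber (391.5, -300.9, 29.3, 20.8, -88.8)
[584.6 -65.4]
(597.2, -201.1, 60, 1.9) 0 [-0.932, 0.233, 0.203] [-0.0002, -0.0, -0.0174] rows 3.5
(597.2, -201.1, 60, 1.9) 1 [-0.952, 0.129, 0.204] [0.0, 0.0, 0.0] rows 3.5
(597.2, -201.1, 9, 1.9) 0 [-0.0, -0.0, 0.34] [0.0, 0.0, 0.0] rows 1.2
(597.2, -201.1, 100, 1.9) 0 [0.0, 0.0, -0.607] [0.0, 0.0, 0.0] rows 2.2
(np.float64(584.6), np.float64(-65.4), 100, 1.9) 0 [0.907, -0.054, 0.0] [0.0, 0.0, 0.0] rows 3.3
(np.float64(584.6), np.float64(-65.4), 18, 1.9) 0 [0.0, 0.0, 0.547] [0.0, 0.0, 0.0] rows 2.0
```

>>> carry_out(
  deltas=[
    [[-0.25,0.06,0.05,0,0,-0.01,-1],[-0.5,0.12,0.1,0,0,-0.0174,-1],[-0.75,0.18,0.15,0,0,-0.0174,-1],[-0.932,0.233,0.203,0,0,-0.0174,-1],[-0.932,0.233,0.203,0,0,-0.0174,-1],[-0.932,0.233,0.203,0,0,-0.0174,-1],[-0.932,0.233,0.203,0,0,-0.0174,-1],[-0.932,0.233,0.203,0,0,-0.0174,-1],[-0.932,0.233,0.203,0,0,-0.0174,-1],[-0.932,0.233,0.203,0,0,-0.0174,-1]],
  ],
)

```text
time_s: 19.62
position: [0.5733, -0.059, 0.0916]
tcp_rot: [[-0.033, 0.999, 0.0], [0.999, 0.033, 0.0], [0.0, 0.0, -1.0]]
force: [-0.4, -0.7, -0.1]
opening: 0.994
grasp_force: 0.0
```

>>> carry_out(
  deltas=[
    [[-0.24,0.03,0.05,0,0,0,-1],[-0.48,0.06,0.1,0,0,0,-1],[-0.72,0.1,0.15,0,0,0,-1],[-0.952,0.129,0.204,0,0,0,-1],[-0.952,0.129,0.204,0,0,0,-1],[-0.952,0.129,0.204,0,0,0,-1],[-0.952,0.129,0.204,0,0,0,-1],[-0.952,0.129,0.204,0,0,0,-1],[-0.952,0.129,0.204,0,0,0,-1],[-0.952,0.129,0.204,0,0,0,-1]],
  ],
)

```text
time_s: 20.45
position: [0.5972, -0.201, 0.0611]
tcp_rot: [[-0.033, 0.999, 0.0], [0.999, 0.033, 0.0], [0.0, 0.0, -1.0]]
force: [0.6, -0.3, 0.3]
opening: 0.996
grasp_force: 0.0
```

```bash
python3 - <<'E'
from plan import plan,telemetry
print(telemetry.read_state()['position'])
plan([(597.2,-201.1,9,1.9)])
E
```

```text
[ 0.59720167 -0.20098701  0.06112129]
(597.2, -201.1, 9, 1.9) 0 [-0.001, -0.0, 0.347] [0.0, -0.0, -0.0] rows 1.2
```

>>> carry_out(
  deltas=[
    [[0,0,0.12,0,0,0,-1],[0,0,0.24,0,0,0,-1],[0,0,0.347,0,0,0,-1],[0,0,0.347,0,0,0,-1],[0,0,0.347,0,0,0,1],[0,0,0.347,0,0,0,1],[0,0,0.347,0,0,0,1],[0,0,0.347,0,0,0,1],[0,0,0.347,0,0,0,1],[0,0,0.347,0,0,0,1]],
  ],
)

```text
time_s: 21.28
position: [0.5975, -0.2027, 0.0094]
tcp_rot: [[-0.031, 1.0, 0.001], [1.0, 0.031, -0.001], [-0.001, 0.001, -1.0]]
force: [0.8, -0.6, -0.0]
opening: 0.633
grasp_force: 0.0
```

>>> carry_out(
  deltas=[
    [[0,0,0,0,0,0,1],[0,0,0,0,0,0,1],[0,0,-0.1,0,0,0,1],[0,0,-0.25,0,0,0,1],[0,0,-0.4,0,0,0,1],[0,0,-0.607,0,0,0,1],[0,0,-0.607,0,0,0,1],[0,0,-0.607,0,0,0,1],[0,0,-0.607,0,0,0,1],[0,0,-0.607,0,0,0,1]],
  ],
)

```text
time_s: 22.12
position: [0.596, -0.2019, 0.0983]
tcp_rot: [[-0.031, 1.0, -0.003], [1.0, 0.031, 0.001], [0.002, -0.003, -1.0]]
force: [0.4, -0.5, -0.3]
opening: 0.007
grasp_force: 0.0
```

```bash
python3 - <<'E'
from m2 import *
s=telemetry.read_state();p=s['position'];print(p,s['opening']*87,s['force'])
im=snap('side','s7.png');H,S,V=masks(im)
m=(H<6)&(S>190);c=big(m); b=c.max(0),c.min(0);print('red px',b)
# predicted lid top circle if the lid (z=44 on bench) was raised
for dz in(.085,.09,.095):
    t=np.linspace(0,2*np.pi,60);P=np.c_[p[0]+.03*np.cos(t),p[1]+.03*np.sin(t),0*t+.044+dz];q=proj('side',P);print(dz,q.max(0).round(1),q.min(0).round(1))
E
```

```text
[ 0.59597721 -0.20186134  0.09829885] 0.5922851776158411 [ 0.4039708  -0.50813053 -0.34015036]Traceback (most recent call last):
  File "<stdin>", line 4, in <module>
AttributeError: 'NoneType' object has no attribute 'max'
```

The fingers close slowly (about 1.2 s for the full stroke) and hadn't closed before the lift. I'll find the jar again.

```bash
python3 - <<'E'
from m2 import *
im=snap('side','s8.png');H,S,V=masks(im);c=big(((H<6)|(H>174))&(S>170)&(V>90),None,0,3)
print('side',None if c is None else (c.mean(0),c.min(0),c.max(0)))
t=np.linspace(0,2*np.pi,60);P=np.c_[.597+.03*np.cos(t),-.201+.03*np.sin(t),0*t+.044];q=proj('side',P);print(q.min(0),q.max(0))
im=snap('top','t8.png');print(find(im,['white'])['white'][0])
E
```

```text
side (array([323.53928571, 249.75982143]), array([311.625, 239.625]), array([335.375, 260.375]))
[311.964636   239.48786007] [335.54068244 259.00693958]
(485.9, -665.4, 109.6, 60.9, 50.6)
```

The jar has not moved. I'll retry with a half-open approach and more closing time.

>>> carry_out(
  deltas=[
    [[0,0,0,0,0,0,-0.1],[0,0,0,0,0,0,-0.1],[0,0,0,0,0,0,-0.1],[0,0,0,0,0,0,-0.1],[0,0,0,0,0,0,-0.1],[0,0,0,0,0,0,-0.1],[0,0,0,0,0,0,-0.1],[0,0,0.2,0,0,0,-0.1],[0,0,0.2,0,0,0,-0.1],[0,0,0.2,0,0,0,-0.1]],
  ],
)

```text
time_s: 23.1
position: [0.5956, -0.2016, 0.0684]
tcp_rot: [[-0.031, 1.0, -0.004], [1.0, 0.031, 0.002], [0.002, -0.004, -1.0]]
force: [-0.0, 0.2, -0.1]
opening: 0.543
grasp_force: 0.0
```

```bash
python3 - <<'E'
from plan import plan,telemetry
s=telemetry.read_state();print(s['position'],s['opening']*87)
plan([(597.2,-201.1,9,1.9)])
E
```

```text
[ 0.59556506 -0.20158135  0.06841673] 47.26498134481985
(597.2, -201.1, 9, 1.9) 0 [0.002, 0.013, 0.396] [-0.0006, -0.0004, -0.0003] rows 1.4
```

>>> carry_out(
  deltas=[
    [[0.002,0.013,0.1,0,0,0,-0.1],[0.002,0.013,0.2,0,0,0,-0.1],[0.002,0.013,0.3,0,0,0,-0.1],[0.002,0.013,0.396,0,0,0,-0.1],[0.002,0.013,0.396,0,0,0,-0.1],[0.002,0.013,0.396,0,0,0,-0.1],[0.002,0.013,0.396,0,0,0,1],[0.002,0.013,0.396,0,0,0,1],[0.002,0.013,0.396,0,0,0,1],[0.002,0.013,0.396,0,0,0,1]],
  ],
)

```text
time_s: 23.93
position: [0.5997, -0.2024, 0.0113]
tcp_rot: [[-0.031, 1.0, 0.001], [1.0, 0.031, -0.001], [-0.001, 0.001, -1.0]]
force: [-0.1, -0.5, -0.3]
opening: 0.332
grasp_force: 0.0
```

>>> carry_out(
  deltas=[
    [[0,0,0,0,0,0,1],[0,0,0,0,0,0,1],[0,0,0,0,0,0,1],[0,0,0,0,0,0,1],[0,0,0,0,0,0,1],[0,0,0,0,0,0,1],[0,0,0,0,0,0,1],[0,0,0,0,0,0,1],[0,0,0,0,0,0,1],[0,0,0,0,0,0,1]],
  ],
)

```text
time_s: 24.77
position: [0.5987, -0.2021, 0.0107]
tcp_rot: [[-0.031, 1.0, -0.001], [1.0, 0.031, -0.0], [0.0, -0.001, -1.0]]
force: [-3.1, 0.1, 5.5]
opening: 0.247
grasp_force: 29.9
```

```bash
python3 - <<'E'
from plan import *
p=telemetry.read_state()['position']*1000
plan([(p[0],p[1],100,1.9),(584.6,-66.2,100,1.9),(584.6,-66.2,22,1.9)])
E
```

```text
(np.float64(598.7283219289374), np.float64(-202.11763290586288), 100, 1.9) 0 [0.0, -0.0, -0.596] [-0.0001, -0.0, -0.0003] rows 2.1
(584.6, -66.2, 100, 1.9) 0 [0.909, -0.064, 0.0] [0.0, 0.0, 0.0] rows 3.3
(584.6, -66.2, 22, 1.9) 0 [-0.0, -0.0, 0.52] [0.0, 0.0, 0.0] rows 1.9
```

>>> carry_out(
  deltas=[
    [[0,0,-0.1,0,0,0,1],[0,0,-0.22,0,0,0,1],[0,0,-0.35,0,0,0,1],[0,0,-0.48,0,0,0,1],[0,0,-0.596,0,0,0,1],[0.15,-0.01,-0.596,0,0,0,1],[0.35,-0.02,-0.596,0,0,0,1],[0.55,-0.04,-0.596,0,0,0,1],[0.75,-0.05,-0.596,0,0,0,1],[0.909,-0.064,-0.596,0,0,0,1]],
  ],
)

```text
time_s: 25.6
position: [0.5847, -0.0637, 0.0989]
tcp_rot: [[-0.031, 1.0, -0.001], [1.0, 0.031, 0.001], [0.001, -0.0, -1.0]]
force: [1.0, -0.0, -1.7]
opening: 0.244
grasp_force: 29.9
```

>>> carry_out(
  deltas=[
    [[0,0,0,0,0,0,1],[0,0,0,0,0,0,1],[0,0,0,0,0,0,1],[0,0,0.1,0,0,0,1],[0,0,0.2,0,0,0,1],[0,0,0.3,0,0,0,1],[0,0,0.4,0,0,0,1],[0,0,0.4,0,0,0,1],[0,0,0.4,0,0,0,1],[0,0,0.4,0,0,0,1]],
  ],
)

```text
time_s: 26.43
position: [0.5862, -0.0672, 0.0401]
tcp_rot: [[-0.03, 1.0, 0.001], [1.0, 0.03, -0.0], [-0.0, 0.001, -1.0]]
force: [-0.1, -0.6, -2.6]
opening: 0.244
grasp_force: 29.9
```

```bash
python3 - <<'E'
from plan import *
s=telemetry.read_state();print(s['position'],s['opening'],s['force'])
plan([(584.6,-66.2,19.5,1.9)])
E
```

```text
[ 0.58615558 -0.06720474  0.04014381] 0.24404791355345704 [-0.08837244 -0.56395977 -2.57616991]
(584.6, -66.2, 19.5, 1.9) 0 [0.007, -0.01, 0.138] [0.0002, 0.0001, -0.0005] rows 0.5
```

>>> carry_out(
  deltas=[
    [[0.007,-0.01,0.05,0,0,0,1],[0.007,-0.01,0.1,0,0,0,1],[0.007,-0.01,0.138,0,0,0,1],[0.007,-0.01,0.138,0,0,0,1],[0.007,-0.01,0.138,0,0,0,-0.1],[0.007,-0.01,0.138,0,0,0,-0.1],[0.007,-0.01,0.138,0,0,0,-0.1],[0.007,-0.01,0.138,0,0,0,-0.1],[0.007,-0.01,0.138,0,0,0,-0.1],[0.007,-0.01,0.138,0,0,0,-0.1]],
  ],
)

```text
time_s: 27.27
position: [0.5839, -0.0651, 0.0192]
tcp_rot: [[-0.031, 1.0, 0.0], [1.0, 0.031, -0.0], [-0.0, 0.0, -1.0]]
force: [0.3, -0.1, -0.2]
opening: 0.534
grasp_force: 0.0
```

>>> carry_out(
  deltas=[
    [[0,0,0,0,0,0,-0.1],[0,0,-0.2,0,0,0,-0.1],[0,0,-0.4,0,0,0,-0.1],[0,0,-0.6,0,0,0,-0.1],[-0.25,0,-0.6,0,0,0,-0.1],[-0.5,0,-0.6,0,0,0,-0.1],[-0.75,0,-0.6,0,0,0,-0.1],[-1,0,-0.6,0,0,0,-0.1],[-1,0,-0.6,0,0,0,-0.1],[-1,0,-0.6,0,0,0,-0.1]],
  ],
)

```text
time_s: 28.1
position: [0.5883, -0.2173, 0.1089]
tcp_rot: [[-0.027, 1.0, 0.001], [1.0, 0.027, -0.0], [-0.0, 0.001, -1.0]]
force: [-0.4, -0.1, -1.0]
opening: 0.552
grasp_force: 0.0
```

```bash
cat > look.py <<'E'
from m2 import *
import sys
s=telemetry.read_state();print(s['time_s'],s['position'].round(4),round(s['opening']*87,1))
im=snap('top',sys.argv[1]);
roi={'white':(230,140,480,310),'stamp':(360,180,420,240),'amber':(350,245,425,315),'green':(310,220,380,310)}
for n,(r,c) in find(im,sys.argv[2:] or ['white','green','stamp','brass','amber'],roi).items(): print(n,r,None if c is None else (c.min(0).round(),c.max(0).round()))
E
python3 look.py t9.png
```

```text
28.1 [ 0.5883 -0.2173  0.1089] 48.0
white (584.1, -64.0, 56.4, 56.4, 1.5) (array([288., 199.]), array([308., 219.]))
green (497.1, -159.3, 18.3, 15.6, 1.1) (array([330., 239.]), array([335., 245.]))
stamp None None
brass (533.3, -423.0, 50.1, 18.2, 0.2) (array([430., 222.]), array([436., 240.]))
amber (447.9, -279.6, 159.3, 76.9, 79.6) (array([350., 245.]), array([405., 280.]))
```

The white jar stands in the tray at (584,-64), as planned, so TCP and camera agree within about 2 mm. Next is the graver case.

```bash
python3 - <<'E'
from plan import *
plan([(560,-330,100,-46),(533.6,-422.3,60,-93.8)])
E
```

```text
(560, -330, 100, -46) 0 [-0.758, -0.208, 0.057] [-0.0002, -0.0001, 0.1324] rows 6.7
(533.6, -422.3, 60, -93.8) 0 [-0.554, 0.32, 0.267] [0.0, 0.0, 0.1328] rows 6.7
```

>>> carry_out(
  deltas=[
    [[-0.15,-0.04,0.01,0,0,0.02,-0.1],[-0.3,-0.08,0.02,0,0,0.04,-0.1],[-0.45,-0.12,0.03,0,0,0.06,-0.1],[-0.6,-0.16,0.04,0,0,0.08,-0.1],[-0.758,-0.208,0.057,0,0,0.1,-0.1],[-0.758,-0.208,0.057,0,0,0.118,-0.1],[-0.758,-0.208,0.057,0,0,0.1324,-0.1],[-0.758,-0.208,0.057,0,0,0.1324,-0.1],[-0.758,-0.208,0.057,0,0,0.1324,-0.1],[-0.758,-0.208,0.057,0,0,0.1324,-0.1]],
  ],
)

```text
time_s: 28.98
position: [0.5609, -0.3281, 0.1004]
tcp_rot: [[0.715, 0.699, -0.0], [0.699, -0.715, 0.001], [0.0, -0.001, -1.0]]
force: [0.3, -0.5, -1.2]
opening: 0.548
grasp_force: 0.0
```

>>> carry_out(
  deltas=[
    [[-0.12,0.07,0.03,0,0,0.02,-0.1],[-0.24,0.14,0.06,0,0,0.04,-0.1],[-0.36,0.21,0.1,0,0,0.06,-0.1],[-0.48,0.28,0.15,0,0,0.08,-0.1],[-0.554,0.32,0.2,0,0,0.1,-0.1],[-0.554,0.32,0.25,0,0,0.118,-0.1],[-0.554,0.32,0.267,0,0,0.1328,-0.1],[-0.554,0.32,0.267,0,0,0.1328,-0.1],[-0.554,0.32,0.267,0,0,0.1328,-0.1],[-0.554,0.32,0.267,0,0,0.1328,-0.1]],
  ],
)

```text
time_s: 29.82
position: [0.535, -0.4215, 0.0608]
tcp_rot: [[0.998, -0.061, 0.0], [-0.061, -0.998, -0.0], [0.0, 0.0, -1.0]]
force: [-0.6, 0.4, 0.7]
opening: 0.552
grasp_force: 0.0
```

```bash
python3 look.py t10.png white green stamp amber; python3 - <<'E'
from plan import *
s=telemetry.read_state();print(np.degrees(np.arctan2(s['tcp_rot'][1,1],s['tcp_rot'][0,1])),s['joint_positions'].round(1))
plan([(533.6,-422.3,9.5,-93.8)])
E
```

```text
29.8167 [ 0.535  -0.4215  0.0608] 48.1
white (582.8, -64.0, 61.8, 59.1, -88.5) (array([287., 199.]), array([309., 220.]))
green (447.6, -189.2, 125.2, 59.9, 9.3) (array([330., 238.]), array([356., 284.]))
stamp (589.0, -310.7, 60.0, 59.8, 0.6) (array([378., 199.]), array([399., 220.]))
amber (380.4, -277.8, 200.6, 68.5, -52.3) (array([350., 264.]), array([405., 314.]))
-93.52003313384216 [-47.6  42.5  79.   -0.   58.5  45.9]
(533.6, -422.3, 9.5, -93.8) 0 [-0.01, 0.005, 0.343] [0.0001, -0.0001, 0.0008] rows 1.2
```

>>> carry_out(
  deltas=[
    [[-0.01,0.005,0.1,0,0,0,-0.1],[-0.01,0.005,0.2,0,0,0,-0.1],[-0.01,0.005,0.3,0,0,0,-0.1],[-0.01,0.005,0.343,0,0,0,-0.1],[-0.01,0.005,0.343,0,0,0,-0.1],[-0.01,0.005,0.343,0,0,0,1],[-0.01,0.005,0.343,0,0,0,1],[-0.01,0.005,0.343,0,0,0,1],[-0.01,0.005,0.343,0,0,0,1],[-0.01,0.005,0.343,0,0,0,1]],
  ],
)

```text
time_s: 30.7
position: [0.5333, -0.423, 0.0098]
tcp_rot: [[0.998, -0.064, 0.001], [-0.064, -0.998, -0.001], [0.001, 0.001, -1.0]]
force: [0.2, -0.6, 0.2]
opening: 0.253
grasp_force: 0.0
```

>>> carry_out(
  deltas=[
    [[0,0,0,0,0,0,1],[0,0,0,0,0,0,1],[0,0,0,0,0,0,1],[0,0,0,0,0,0,1],[0,0,0,0,0,0,1],[0,0,0,0,0,0,1],[0,0,0,0,0,0,1],[0,0,0,0,0,0,1],[0,0,0,0,0,0,1],[0,0,0,0,0,0,1]],
  ],
)

```text
time_s: 31.53
position: [0.5334, -0.4236, 0.0097]
tcp_rot: [[0.998, -0.064, 0.001], [-0.064, -0.998, -0.002], [0.001, 0.002, -1.0]]
force: [-1.8, -3.5, 4.9]
opening: 0.199
grasp_force: 30.0
```

```bash
python3 - <<'E'
from plan import *
from slot import slot
s=telemetry.read_state();p=s['position']*1000;print(p.round(1),s['opening']*87,s['force'])
t=slot(66,33.5);print(t)
plan([(*p[:2],105,-93.5),(605,-280,105,-91),(630,-140,105,-88.1),(*t,105,-88.1),(*t,45,-88.1)])
E
```

```text
[ 533.4 -423.6    9.7] 17.30808062283666 [-1.78563544 -3.49305012  4.87825552]
[648.4   2.3]
(np.float64(533.387513893183), np.float64(-423.64789075420816), 105, -93.5) 0 [0.001, 0.001, -0.636] [0.0003, -0.0002, -0.0005] rows 2.3
(605, -280, 105, -91) 0 [0.418, -0.985, 0.0] [0.0, 0.0, -0.0069] rows 3.8
(630, -140, 105, -88.1) 0 [0.15, -0.936, 0.0] [0.0, 0.0, -0.0081] rows 3.4
(np.float64(648.4), np.float64(2.3), 105, -88.1) 0 [0.154, -0.944, 0.0] [0.0, 0.0, 0.0] rows 3.4
(np.float64(648.4), np.float64(2.3), 45, -88.1) 0 [-0.0, 0.0, 0.4] [0.0, 0.0, 0.0] rows 1.4
```

>>> carry_out(
  deltas=[
    [[0,0,-0.15,0,0,0,1],[0,0,-0.3,0,0,0,1],[0,0,-0.48,0,0,0,1],[0,0,-0.636,0,0,0,1],[0,0,-0.636,0,0,0,1],[0.08,-0.2,-0.636,0,0,-0.002,1],[0.17,-0.4,-0.636,0,0,-0.004,1],[0.25,-0.6,-0.636,0,0,-0.005,1],[0.34,-0.8,-0.636,0,0,-0.0069,1],[0.418,-0.985,-0.636,0,0,-0.0069,1]],
  ],
)

```text
time_s: 32.37
position: [0.6033, -0.2752, 0.1008]
tcp_rot: [[1.0, -0.021, -0.006], [-0.021, -1.0, 0.005], [-0.006, -0.005, -1.0]]
force: [0.6, -0.1, -3.3]
opening: 0.202
grasp_force: 30.0
```

>>> carry_out(
  deltas=[
    [[0.03,-0.19,0,0,0,-0.002,1],[0.06,-0.38,0,0,0,-0.004,1],[0.09,-0.57,0,0,0,-0.006,1],[0.12,-0.76,0,0,0,-0.0081,1],[0.15,-0.936,0,0,0,-0.0081,1],[0.15,-0.936,0,0,0,-0.0081,1],[0.15,-0.936,0,0,0,-0.0081,1],[0.15,-0.936,0,0,0,-0.0081,1],[0.15,-0.936,0,0,0,-0.0081,1],[0.15,-0.936,0,0,0,-0.0081,1]],
  ],
)

```text
time_s: 33.2
position: [0.6299, -0.1403, 0.1035]
tcp_rot: [[1.0, 0.028, -0.001], [0.028, -1.0, 0.0], [-0.001, -0.0, -1.0]]
force: [-0.5, -0.4, -3.6]
opening: 0.205
grasp_force: 30.0
```

>>> carry_out(
  deltas=[
    [[0.03,-0.19,0,0,0,0,1],[0.06,-0.38,0,0,0,0,1],[0.09,-0.57,0,0,0,0,1],[0.12,-0.76,0,0,0,0,1],[0.154,-0.944,0,0,0,0,1],[0.154,-0.944,0,0,0,0,1],[0.154,-0.944,0.1,0,0,0,1],[0.154,-0.944,0.2,0,0,0,1],[0.154,-0.944,0.3,0,0,0,1],[0.154,-0.944,0.3,0,0,0,1]],
  ],
)

```text
time_s: 34.03
position: [0.6466, 0.0021, 0.0561]
tcp_rot: [[1.0, 0.028, -0.007], [0.028, -1.0, 0.001], [-0.007, -0.001, -1.0]]
force: [-0.1, 0.5, -3.6]
opening: 0.203
grasp_force: 30.0
```

```bash
python3 - <<'E'
from plan import *
s=telemetry.read_state();p=s['position']*1000;print(p.round(1),s['opening']*87,s['force'])
plan([(648.4,2.3,18.3,-88.1)])
from m2 import *
im=snap('side','s11.png')
cv2.imwrite('pics/s11z.png',cv2.resize(im[140:300,210:410],None,fx=4,fy=3.75,interpolation=cv2.INTER_CUBIC)[...,::-1])
E
```

```text
[646.6   2.1  56.1] 17.624010483258882 [-0.10463874  0.54680595 -3.60442316]
(648.4, 2.3, 18.3, -88.1) 0 [0.014, -0.001, 0.252] [-0.0002, 0.0011, -0.0008] rows 0.9
```

View pics/s11z.png

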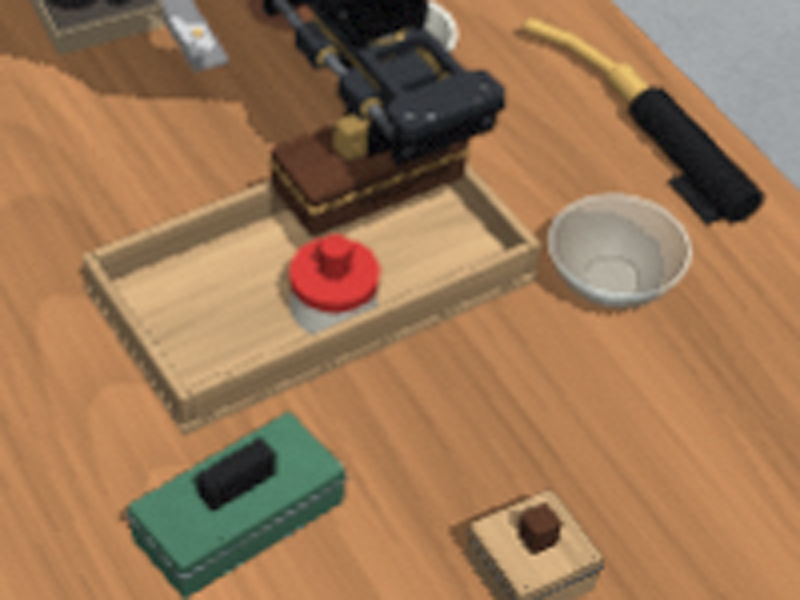

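The case hangs over its slot with the white jar standing in the tray beside it. I'll lower and release it.

>>> carry_out(
  deltas=[
    [[0.014,0,0.07,0,0,-0.0008,1],[0.014,0,0.14,0,0,-0.0008,1],[0.014,0,0.2,0,0,-0.0008,1],[0.014,0,0.252,0,0,-0.0008,1],[0.014,0,0.252,0,0,-0.0008,1],[0.014,0,0.252,0,0,-0.0008,-0.1],[0.014,0,0.252,0,0,-0.0008,-0.1],[0.014,0,0.252,0,0,-0.0008,-0.1],[0.014,0,0.252,0,0,-0.0008,-0.1],[0.014,0,0.252,0,0,-0.0008,-0.1]],
  ],
)

```text
time_s: 34.92
position: [0.6494, 0.0017, 0.0321]
tcp_rot: [[0.999, 0.037, -0.003], [0.037, -0.999, -0.002], [-0.003, 0.002, -1.0]]
force: [-21.5, -2.5, 48.0]
opening: 0.486
grasp_force: 26.4
```

>>> carry_out(
  deltas=[
    [[0,0,0,0,0,0,-0.1],[0,0,0,0,0,0,-0.1],[0,0,-0.2,0,0,0,-0.1],[0,0,-0.4,0,0,0,-0.1],[0,0,-0.6,0,0,0,-0.1],[0,0.2,-0.6,0,0,0,-0.1],[0,0.45,-0.6,0,0,0,-0.1],[0,0.7,-0.6,0,0,0,-0.1],[0,0.95,-0.6,0,0,0,-0.1],[0,1,-0.6,0,0,0,-0.1]],
  ],
)

```text
time_s: 35.75
position: [0.6592, -0.155, 0.1138]
tcp_rot: [[1.0, 0.03, 0.007], [0.03, -1.0, -0.006], [0.007, 0.006, -1.0]]
force: [-0.2, -0.9, -0.6]
opening: 0.545
grasp_force: 0.0
```

```bash
python3 look.py t12.png white green stamp amber; python3 - <<'E'
from plan import *
s=telemetry.read_state();p=s['position']*1000
plan([(500,-185,100,-80.6),(447.5,-189.3,60,-80.6)])
E
```

```text
35.75 [ 0.6592 -0.155   0.1138] 47.5
white (587.7, -54.7, 62.9, 42.9, -21.3) (array([287., 199.]), array([304., 219.]))
green None None
stamp (587.8, -316.2, 62.7, 48.7, 0.4) (array([382., 199.]), array([399., 221.]))
amber (376.7, -246.8, 59.0, 16.9, -3.1) (array([361., 277.]), array([367., 298.]))
(500, -185, 100, -80.6) 0 [-0.532, 0.089, 0.042] [0.0007, -0.0009, -0.0215] rows 1.9
(500, -185, 100, -80.6) 1 [-0.539, 0.016, 0.045] [0.0, 0.0, 0.0] rows 1.9
(447.5, -189.3, 60, -80.6) 0 [-0.35, -0.029, 0.267] [0.0, 0.0, 0.0] rows 1.6
```

The case touched something 14 mm early (48 N, pushed towards -x), so it may be on the tray rim. I'll move the arm away and look.

>>> carry_out(
  deltas=[
    [[-0.16,0.25,0,0,0,0,-0.1],[-0.32,0.5,0,0,0,0,-0.1],[-0.48,0.75,0,0,0,0,-0.1],[-0.66,1,0,0,0,0,-0.1],[-0.66,1,0,0,0,0,-0.1],[-0.66,1,0,0,0,0,-0.1],[-0.66,1,0,0,0,0,-0.1],[-0.66,1,0,0,0,0,-0.1],[-0.66,1,0,0,0,0,-0.1],[-0.66,1,0,0,0,0,-0.1]],
  ],
)

```text
time_s: 36.63
position: [0.564, -0.2986, 0.1117]
tcp_rot: [[0.999, 0.037, 0.0], [0.037, -0.999, 0.0], [0.0, -0.0, -1.0]]
force: [1.2, -0.3, 0.3]
opening: 0.548
grasp_force: 0.0
```

```bash
python3 - <<'E'
from h import *
a=snap('top','t13.png')[145:275,245:335];b=snap('side','s13.png')[160:260,215:360]
a=cv2.resize(a,(400,578),interpolation=cv2.INTER_CUBIC);b=cv2.resize(b,(398,275),interpolation=cv2.INTER_CUBIC)
o=np.zeros((578,798,3),np.uint8);o[:,:400]=a;o[:275,400:]=b;cv2.imwrite('pics/c13.png',o[...,::-1])
E
```

```text
(no output)
```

View pics/c13.png

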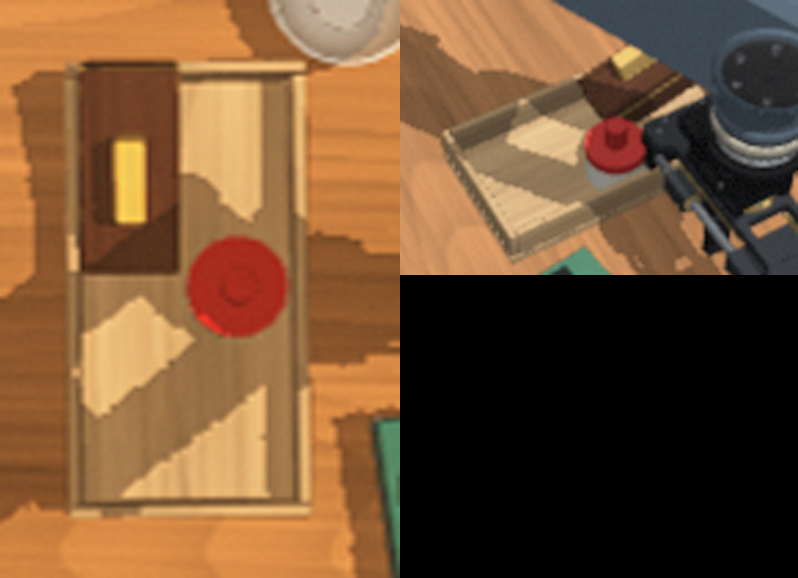

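The case's far end overlaps the far rim, about 5 mm too far in x. It is well aligned otherwise. I'll measure the case and tray edges to correct.

```bash
python3 - <<'E'
from m2 import *
f=lambda c,r:(245+c/4.444-.5,145+r/4.446-.5)
print('bar z.08/.095',[onz('top',[f(129,181.5)],z)[0,:2].round(4) for z in(.08,.095)])
print('case near edge z.052',onz('top',[f(130,272)],.052)[0,:2].round(4),'far edge z.052/.088',[onz('top',[f(130,65)],z)[0,:2].round(4) for z in(.052,.088)])
print('left/right edge',onz('top',[f(80,170),f(180,170)],.06)[:,:2].round(4))
print('tray far out/in, near in/out',onz('top',[f(230,64),f(230,76),f(230,501),f(230,515)],.044)[:,:2].round(4))
print('tray L out,in R in,out',onz('top',[f(70,400),f(82,400),f(296,400),f(308,400)],.044)[:,:2].round(4))
E
python3 look.py t14.png white green stamp amber brass
```

```text
bar z.08/.095 [array([0.643 , 0.0036]), array([0.6413, 0.0033])]
case near edge z.052 [0.5909 0.002 ] far edge z.052/.088 [array([0.7178, 0.0054]), array([0.7114, 0.0047])]
left/right edge [[ 0.6514  0.0338]
 [ 0.653  -0.0267]]
tray far out/in, near in/out [[ 0.7214 -0.056 ]
 [ 0.7139 -0.0562]
 [ 0.4538 -0.0623]
 [ 0.4453 -0.0625]]
tray L out,in R in,out [[ 0.5124  0.0366]
 [ 0.5126  0.0293]
 [ 0.516  -0.101 ]
 [ 0.5162 -0.1083]]
36.7333 [ 0.5637 -0.2989  0.1115] 48.0
white (584.1, -64.0, 56.4, 56.4, 1.5) (array([288., 199.]), array([308., 219.]))
green (447.6, -189.0, 125.3, 60.1, 9.6) (array([330., 237.]), array([356., 284.]))
stamp None None
amber (386.5, -311.1, 205.5, 132.0, -27.4) (array([363., 245.]), array([424., 314.]))
brass None None
```

```bash
python3 - <<'E'
from plan import *
plan([(690,1,112,-88.1),(690,1,53,-88.1),(655,1,53,-88.1)])
E
```

```text
(690, 1, 112, -88.1) 0 [0.458, -0.985, -0.001] [-0.0, -0.0, 0.0005] rows 3.9
(690, 1, 112, -88.1) 1 [0.454, -0.986, -0.002] [0.0, 0.0, 0.0] rows 3.9
(690, 1, 53, -88.1) 0 [0.0, 0.0, 0.393] [0.0, 0.0, 0.0] rows 1.4
(655, 1, 53, -88.1) 0 [-0.233, -0.008, 0.0] [0.0, 0.0, 0.0] rows 0.8
```

>>> carry_out(
  deltas=[
    [[0.1,-0.23,0,0,0,0,1],[0.2,-0.46,0,0,0,0,1],[0.3,-0.7,0,0,0,0,1],[0.458,-0.985,0,0,0,0,1],[0.458,-0.985,0,0,0,0,1],[0.458,-0.985,0,0,0,0,1],[0.458,-0.985,0,0,0,0,1],[0.458,-0.985,0,0,0,0,1],[0.458,-0.985,0,0,0,0,1],[0.458,-0.985,0,0,0,0,1]],
  ],
)

```text
time_s: 37.62
position: [0.626, -0.1519, 0.1115]
tcp_rot: [[0.999, 0.033, -0.0], [0.033, -0.999, -0.0], [-0.0, 0.0, -1.0]]
force: [0.4, 0.0, -0.1]
opening: 0.009
grasp_force: 0.0
```

>>> carry_out(
  deltas=[
    [[0.1,-0.23,0,0,0,0,1],[0.2,-0.46,0,0,0,0,1],[0.3,-0.7,0,0,0,0,1],[0.454,-0.986,0,0,0,0,1],[0.454,-0.986,0,0,0,0,1],[0.454,-0.986,0,0,0,0,1],[0.454,-0.986,0.1,0,0,0,1],[0.454,-0.986,0.2,0,0,0,1],[0.454,-0.986,0.25,0,0,0,1],[0.454,-0.986,0.25,0,0,0,1]],
  ],
)

```text
time_s: 38.45
position: [0.6869, -0.002, 0.0717]
tcp_rot: [[0.999, 0.033, -0.005], [0.033, -0.999, 0.0], [-0.005, -0.001, -1.0]]
force: [-0.7, 0.1, -0.1]
opening: 0.003
grasp_force: 0.0
```

```bash
python3 - <<'E'
from plan import *
s=telemetry.read_state();print(s['position'],s['opening'],s['force'])
plan([(690,1,53,-88.1),(655,1,53,-88.1)])
E
```

```text
[ 0.68691739 -0.0019641   0.07169615] 0.0034131461619145782 [-0.69617586  0.1351814  -0.10398482]
(690, 1, 53, -88.1) 0 [0.022, -0.019, 0.125] [-0.0001, 0.0009, -0.0001] rows 0.5
(655, 1, 53, -88.1) 0 [-0.233, -0.008, 0.0] [0.0, 0.0, 0.0] rows 0.8
```

>>> carry_out(
  deltas=[
    [[0.022,-0.019,0.06,0,0,0,1],[0.022,-0.019,0.125,0,0,0,1],[0.022,-0.019,0.125,0,0,0,1],[0.0,-0.019,0.125,0,0,0,1],[-0.02,-0.019,0.125,0,0,0,1],[-0.04,-0.019,0.125,0,0,0,1],[-0.06,-0.019,0.125,0,0,0,1],[-0.08,-0.019,0.125,0,0,0,1],[-0.1,-0.019,0.125,0,0,0,1],[-0.1,-0.019,0.125,0,0,0,1]],
  ],
)

```text
time_s: 39.28
position: [0.6746, 0.0022, 0.0559]
tcp_rot: [[0.999, 0.035, 0.002], [0.035, -0.999, -0.0], [0.002, 0.0, -1.0]]
force: [0.7, 0.5, 0.3]
opening: 0.002
grasp_force: 0.6
```

```bash
python3 - <<'E'
from m2 import *
s=telemetry.read_state();print(s['position'],s['force'])
im=snap('side','s15.png');H,S,V=masks(im);c=big((H>16)&(V>140)&(H<30)&(S>150),(290,150,340,200),0,2);print(None if c is None else (c.mean(0),c.min(0),c.max(0)))
old=cv2.imread('pics/s13.png')[...,::-1].copy();H,S,V=masks(old);c=big((H>16)&(V>140)&(H<30)&(S>150),(280,150,340,200),0,2);print(None if c is None else (c.mean(0),c.min(0),c.max(0)))
E
```

```text
[0.67463539 0.00223314 0.05589393] [0.7042154  0.50359173 0.26174433]
None
None
```

>>> carry_out(
  deltas=[
    [[-0.01,0,0,0,0,0,1],[-0.02,0,0,0,0,0,1],[-0.03,0,0,0,0,0,1],[-0.04,0,0,0,0,0,1],[-0.05,0,0,0,0,0,1],[-0.06,0,0,0,0,0,1],[-0.06,0,0,0,0,0,1],[-0.06,0,0,0,0,0,1],[-0.06,0,0,0,0,0,1],[-0.06,0,0,0,0,0,1]],
  ],
)

```text
time_s: 40.17
position: [0.6653, 0.0019, 0.0552]
tcp_rot: [[0.999, 0.035, -0.0], [0.035, -0.999, 0.0], [-0.0, -0.0, -1.0]]
force: [1.9, 0.2, 0.3]
opening: 0.004
grasp_force: 0.7
```

>>> carry_out(
  deltas=[
    [[-0.01,0,0,0,0,0,1],[-0.02,0,0,0,0,0,1],[-0.03,0,0,0,0,0,1],[-0.04,0,0,0,0,0,1],[-0.05,0,0,0,0,0,1],[-0.06,0,0,0,0,0,1],[-0.06,0,0,0,0,0,1],[-0.06,0,0,0,0,0,1],[-0.06,0,0,0,0,0,1],[-0.06,0,0,0,0,0,1]],
  ],
)

```text
time_s: 41.0
position: [0.6563, 0.0016, 0.0553]
tcp_rot: [[0.999, 0.035, -0.0], [0.035, -0.999, -0.0], [-0.0, 0.0, -1.0]]
force: [0.2, -0.1, 0.1]
opening: 0.004
grasp_force: 0.0
```

```bash
python3 - <<'E'
from m2 import *
im=snap('side','s16.png');a=im[140:260,220:370];snap('top','t16.png')
cv2.imwrite('pics/s16z.png',cv2.resize(a,(750,600),interpolation=cv2.INTER_CUBIC)[...,::-1])
H,S,V=masks(im)
# dark-case / brass pixels summary in side view
m=(H>14)&(H<32)&(V>110)&(S>140);z=m[140:215,270:350];r,c=np.where(z);print(len(r),r.mean()+140 if len(r) else 0,c.mean()+270 if len(r) else 0)
im=capture('top');H,S,V=masks(im);cc=big((H>16)&(V>150)&(H<32)&(S>150),(258,155,300,225),0,3);print('brass top',None if cc is None else (cc.min(0),cc.max(0)))
E
```

```text
1 162.0 278.0
brass top (array([270.625, 189.625]), array([277.375, 197.375]))
```

Contact vanished, so the case should have dropped in. I'll raise the arm, head for the file tin and check from the top view.

>>> carry_out(
  deltas=[
    [[0,0,-0.2,0,0,0,0],[0,0,-0.35,0,0,0,0],[-0.1,0.2,-0.35,0,0,0,0],[-0.2,0.4,-0.35,0,0,0,-0.1],[-0.3,0.6,-0.35,0,0,0,-0.1],[-0.4,0.8,-0.35,0,0,0,-0.1],[-0.5,1,-0.35,0,0,0,-0.1],[-0.5,1,-0.35,0,0,0,-0.1],[-0.5,1,-0.35,0,0,0,-0.1],[-0.5,1,-0.35,0,0,0,-0.1]],
  ],
)

```text
time_s: 41.98
position: [0.5867, -0.1507, 0.1079]
tcp_rot: [[0.999, 0.034, 0.0], [0.034, -0.999, 0.001], [0.0, -0.0, -1.0]]
force: [-0.1, 0.3, 0.2]
opening: 0.541
grasp_force: 0.0
```

>>> carry_out(
  deltas=[
    [[-0.2,0.25,0,0,0,0,-0.1],[-0.4,0.5,0,0,0,0,-0.1],[-0.6,0.75,0,0,0,0,-0.1],[-0.6,1,0,0,0,0,-0.1],[-0.6,1,0,0,0,0,-0.1],[-0.6,1,0,0,0,0,-0.1],[-0.6,1,0,0,0,0,-0.1],[-0.6,1,0,0,0,0,-0.1],[-0.6,1,0,0,0,0,-0.1],[-0.6,1,0,0,0,0,-0.1]],
  ],
)

```text
time_s: 42.82
position: [0.5024, -0.3019, 0.1077]
tcp_rot: [[0.999, 0.037, -0.0], [0.037, -0.999, 0.001], [-0.0, -0.001, -1.0]]
force: [1.2, 1.1, 0.4]
opening: 0.552
grasp_force: 0.0
```

```bash
python3 - <<'E'
from m2 import *
s=telemetry.read_state();print(s['position'],s['opening']*87)
im=snap('top','t17.png');H,S,V=masks(im)
cc=big((H>15)&(V>140)&(H<32)&(S>150),(262,160,290,215),0,3);print('brass',cv2.minAreaRect((cc*1).astype(np.float32)),rect('top',cc,.080))
m=(H<13)&(V<125)&(S>140);cc=big(m,(255,155,290,230),3,3);print('case',rect('top',cc,.052),cc.min(0),cc.max(0))
im=snap('side','s17.png')
E
python3 look.py t17.png white green stamp
```

```text
[ 0.50241895 -0.3019356   0.10771365] 48.01648058861965
brass ((274.0, 188.0), (18.75, 6.75), 90.0) (636.0, 2.1, 49.7, 17.8, 1.5)
case (635.0, 4.0, 124.4, 59.1, 1.4) [262.625 166.625] [284.375 212.375]
42.9167 [ 0.5023 -0.3026  0.1078] 47.9
white (584.1, -64.0, 61.8, 56.4, -88.5) (array([287., 199.]), array([309., 219.]))
green (446.7, -189.3, 123.2, 59.9, 9.3) (array([331., 239.]), array([356., 284.]))
stamp (587.9, -310.7, 62.3, 59.8, 0.6) (array([378., 199.]), array([399., 221.]))
```

The case is now level on the tray floor, at (635.5,3) with yaw 1.4°. It needs to slide about 10 mm in +x to leave room for the tin, so I'll push its bar.

```bash
python3 - <<'E'
from plan import *
plan([(588,1.5,104,-88.1),(588,1.5,27,-88.1),(611,2.2,27,-88.1)])
E
```

```text
(588, 1.5, 104, -88.1) 0 [0.215, -0.669, 0.009] [-0.0, 0.0, 0.0005] rows 2.5
(588, 1.5, 104, -88.1) 1 [0.213, -0.67, 0.008] [0.0, 0.0, 0.0] rows 2.5
(588, 1.5, 104, -88.1) 2 [0.213, -0.67, 0.008] [0.0, 0.0, 0.0] rows 2.5
(588, 1.5, 27, -88.1) 0 [0.0, 0.0, 0.513] [0.0, 0.0, 0.0] rows 1.8
(611, 2.2, 27, -88.1) 0 [0.153, 0.0, 0.0] [0.0, 0.0, 0.0] rows 0.6
```

>>> carry_out(
  deltas=[
    [[0.08,-0.25,0,0,0,0,1],[0.16,-0.5,0,0,0,0,1],[0.24,-0.75,0,0,0,0,1],[0.32,-1,0,0,0,0,1],[0.32,-1,0,0,0,0,1],[0.32,-1,0,0,0,0,1],[0.32,-1,0,0,0,0,1],[0.32,-1,0,0,0,0,1],[0.32,-1,0,0,0,0,1],[0.32,-1,0,0,0,0,1]],
  ],
)

```text
time_s: 43.8
position: [0.5444, -0.1538, 0.1078]
tcp_rot: [[0.999, 0.033, 0.0], [0.033, -0.999, -0.0], [0.0, 0.0, -1.0]]
force: [0.3, 0.2, -0.5]
opening: 0.007
grasp_force: 0.0
```

>>> carry_out(
  deltas=[
    [[0.08,-0.25,0,0,0,0,1],[0.16,-0.5,0,0,0,0,1],[0.24,-0.75,0,0,0,0,1],[0.32,-1,0,0,0,0,1],[0.32,-1,0,0,0,0,1],[0.32,-1,0,0,0,0,1],[0.32,-1,0.15,0,0,0,1],[0.32,-1,0.25,0,0,0,1],[0.32,-1,0.25,0,0,0,1],[0.32,-1,0.25,0,0,0,1]],
  ],
)

```text
time_s: 44.63
position: [0.5864, -0.0024, 0.0696]
tcp_rot: [[0.999, 0.033, -0.002], [0.033, -0.999, 0.0], [-0.002, -0.0, -1.0]]
force: [-0.0, -1.0, 0.5]
opening: 0.007
grasp_force: 0.0
```

```bash
python3 - <<'E'
from plan import *
s=telemetry.read_state();print(s['position'],s['opening']*87)
plan([(588,1.5,27,-88.1),(611,2.2,27,-88.1)])
E
```

```text
[ 0.58644139 -0.00243888  0.0696402 ] 0.5724037812333057
(588, 1.5, 27, -88.1) 0 [0.012, -0.026, 0.284] [-0.0, 0.0004, -0.0001] rows 1.0
(611, 2.2, 27, -88.1) 0 [0.153, 0.0, 0.0] [0.0, 0.0, 0.0] rows 0.6
```

>>> carry_out(
  deltas=[
    [[0.012,-0.026,0.1,0,0,0,1],[0.012,-0.026,0.2,0,0,0,1],[0.012,-0.026,0.284,0,0,0,1],[0.012,-0.026,0.284,0,0,0,1],[0.04,-0.026,0.284,0,0,0,1],[0.07,-0.026,0.284,0,0,0,1],[0.1,-0.026,0.284,0,0,0,1],[0.12,-0.026,0.284,0,0,0,1],[0.13,-0.026,0.284,0,0,0,1],[0.14,-0.026,0.284,0,0,0,1]],
  ],
)

```text
time_s: 45.47
position: [0.6078, 0.0039, 0.0282]
tcp_rot: [[0.999, 0.035, -0.001], [0.035, -0.999, -0.0], [-0.001, 0.0, -1.0]]
force: [-3.5, 0.2, 2.4]
opening: 0.005
grasp_force: 1.8
```

>>> carry_out(
  deltas=[
    [[0.006,0,0,0,0,0,1],[0.012,0,0,0,0,0,1],[0.018,0,0,0,0,0,1],[0.024,0,0,0,0,0,1],[0.03,0,0,0,0,0,1],[0.03,0,0,0,0,0,1],[0.03,0,0,0,0,0,1],[0.03,0,0,0,0,0,1],[0.03,0,0,0,0,0,1],[0.03,0,0,0,0,0,1]],
  ],
)

```text
time_s: 46.3
position: [0.6129, 0.0041, 0.0277]
tcp_rot: [[0.999, 0.035, 0.0], [0.035, -0.999, 0.0], [0.0, -0.0, -1.0]]
force: [-1.9, 0.6, 2.1]
opening: 0.005
grasp_force: 1.2
```

>>> carry_out(
  deltas=[
    [[0.005,0,0,0,0,0,1],[0.01,0,0,0,0,0,1],[0.01,0,0,0,0,0,1],[0.01,0,0,0,0,0,1],[-0.04,0,0,0,0,0,1],[-0.08,0,0,0,0,0,1],[-0.08,0,-0.25,0,0,0,0],[-0.08,0,-0.5,0,0,0,-0.1],[-0.2,0.2,-0.55,0,0,0,-0.1],[-0.35,0.4,-0.55,0,0,0,-0.1]],
  ],
)

```text
time_s: 47.13
position: [0.5674, -0.0585, 0.1141]
tcp_rot: [[0.999, 0.039, 0.013], [0.039, -0.999, -0.004], [0.013, 0.004, -1.0]]
force: [-0.8, -0.6, -1.2]
opening: 0.226
grasp_force: 0.0
```

>>> carry_out(
  deltas=[
    [[-0.2,0.2,0,0,0,-0.01,-0.1],[-0.3,0.4,0,0,0,-0.02,-0.1],[-0.4,0.6,0,0,0,-0.02,-0.1],[-0.5,0.8,0,0,0,-0.02,-0.1],[-0.5,1,0,0,0,-0.02,-0.1],[-0.5,1,0,0,0,-0.02,-0.1],[-0.5,1,0,0,0,-0.02,-0.1],[-0.5,1,0,0,0,-0.02,-0.1],[-0.5,1,0,0,0,-0.02,-0.1],[-0.5,1,0,0,0,-0.02,-0.1]],
  ],
)

```text
time_s: 47.97
position: [0.4926, -0.2089, 0.1101]
tcp_rot: [[0.987, 0.162, -0.0], [0.162, -0.987, 0.0], [-0.0, -0.0, -1.0]]
force: [0.8, -0.3, 0.6]
opening: 0.551
grasp_force: 0.0
```

```bash
python3 - <<'E'
from m2 import *
from plan import plan
im=snap('top','t18.png');H,S,V=masks(im)
cc=big((H>15)&(V>140)&(H<32)&(S>150),(262,155,290,215),0,3);print('brass',None if cc is None else rect('top',cc,.080))
m=(H<13)&(V<125)&(S>140);cc=big(m,(255,150,290,230),3,3);print('case',rect('top',cc,.052))
g=find(im,['green'],{'green':(310,220,380,310)})['green'][0];print(g)
plan([(447,-189.8,60,g[4]-90)])
E
```

```text
brass (650.5, 3.8, 47.2, 20.5, 1.6)
case (649.9, 4.3, 121.9, 59.1, 1.5)
(414.1, -173.1, 18.1, 12.8, 1.2)
(447, -189.8, 60, -88.8) 0 [-0.28, -0.175, 0.334] [-0.0001, 0.0, 0.0225] rows 1.7
```

```bash
python3 - <<'E'
from plan import *
plan([(447.4,-189.8,60,-80.5)])
E
```

```text
(447.4, -189.8, 60, -80.5) 0 [-0.277, -0.175, 0.334] [-0.0001, 0.0, -0.0005] rows 1.7
```

>>> carry_out(
  deltas=[
    [[-0.1,-0.06,0.1,0,0,0,-0.1],[-0.2,-0.12,0.2,0,0,0,-0.1],[-0.277,-0.175,0.334,0,0,0,-0.1],[-0.277,-0.175,0.334,0,0,0,-0.1],[-0.277,-0.175,0.334,0,0,0,-0.1],[-0.277,-0.175,0.45,0,0,0,-0.1],[-0.277,-0.175,0.55,0,0,0,-0.1],[-0.277,-0.175,0.67,0,0,0,-0.1],[-0.277,-0.175,0.67,0,0,0,-0.1],[-0.277,-0.175,0.67,0,0,0,-0.1]],
  ],
)

```text
time_s: 48.85
position: [0.4488, -0.1917, 0.0101]
tcp_rot: [[0.987, 0.16, 0.001], [0.16, -0.987, -0.001], [0.001, 0.001, -1.0]]
force: [0.3, -0.7, -0.1]
opening: 0.548
grasp_force: 0.0
```

>>> carry_out(
  deltas=[
    [[0,0,0,0,0,0,1],[0,0,0,0,0,0,1],[0,0,0,0,0,0,1],[0,0,0,0,0,0,1],[0,0,0,0,0,0,1],[0,0,0,0,0,0,1],[0,0,0,0,0,0,1],[0,0,0,0,0,0,1],[0,0,0,0,0,0,1],[0,0,0,0,0,0,1]],
  ],
)

```text
time_s: 49.68
position: [0.4476, -0.1912, 0.0101]
tcp_rot: [[0.987, 0.16, 0.001], [0.16, -0.987, -0.0], [0.0, 0.001, -1.0]]
force: [-0.2, 0.1, 5.3]
opening: 0.205
grasp_force: 30.0
```

```bash
python3 - <<'E'
from plan import *
s=telemetry.read_state();p=s['position']*1000;print(p.round(1),s['opening']*87,s['force'])
plan([(*p[:2],105,-80.5),(482,-95,105,-84),(517.3,-2,105,-88.2),(517.3,-2,45,-88.2)])
E
```

```text
[ 447.6 -191.2   10.1] 17.810101663954796 [-0.21294363  0.1052602   5.31382662]
(np.float64(447.6078892863115), np.float64(-191.20525047670552), 105, -80.5) 0 [0.0, 0.0, -0.633] [0.0001, -0.0001, -0.0008] rows 2.3
(482, -95, 105, -84) 0 [0.332, -0.595, 0.0] [0.0, 0.0, 0.0097] rows 2.5
(517.3, -2, 105, -88.2) 0 [0.299, -0.592, 0.0] [0.0, 0.0, 0.0117] rows 2.4
(517.3, -2, 45, -88.2) 0 [0.0, 0.0, 0.4] [0.0, 0.0, 0.0] rows 1.4
```

>>> carry_out(
  deltas=[
    [[0,0,-0.15,0,0,0,1],[0,0,-0.3,0,0,0,1],[0,0,-0.48,0,0,0,1],[0,0,-0.633,0,0,0,1],[0,0,-0.633,0,0,0,1],[0.1,-0.2,-0.633,0,0,0.004,1],[0.2,-0.4,-0.633,0,0,0.008,1],[0.332,-0.595,-0.633,0,0,0.0097,1],[0.332,-0.595,-0.633,0,0,0.0097,1],[0.332,-0.595,-0.633,0,0,0.0097,1]],
  ],
)

```text
time_s: 50.52
position: [0.4812, -0.0927, 0.1029]
tcp_rot: [[0.995, 0.103, -0.003], [0.103, -0.995, 0.001], [-0.003, -0.002, -1.0]]
force: [-0.3, -0.0, -4.3]
opening: 0.201
grasp_force: 30.0
```

>>> carry_out(
  deltas=[
    [[0.1,-0.15,0,0,0,0.004,1],[0.2,-0.3,0,0,0,0.008,1],[0.31,-0.45,0,0,0,0.0117,1],[0.31,-0.575,0,0,0,0.0117,1],[0.31,-0.575,0,0,0,0.0117,1],[0.31,-0.575,0,0,0,0.0117,1],[0.31,-0.575,0.1,0,0,0.0117,1],[0.31,-0.575,0.2,0,0,0.0117,1],[0.31,-0.575,0.25,0,0,0.0117,1],[0.31,-0.575,0.25,0,0,0.0117,1]],
  ],
)

```text
time_s: 51.35
position: [0.5178, -0.0055, 0.065]
tcp_rot: [[1.0, 0.024, -0.005], [0.024, -1.0, 0.001], [-0.005, -0.001, -1.0]]
force: [-0.5, 0.9, -5.3]
opening: 0.202
grasp_force: 30.0
```

```bash
python3 - <<'E'
from plan import *
s=telemetry.read_state();print((s['position']*1000).round(1),s['opening']*87,s['force'],s['tcp_rot'].round(3)[:,1:].tolist())
plan([(519,-5,58,-88.1),(519,-5,26,-88.1),(519,-5,18.5,-88.1)])
E
```

```text
[517.8  -5.5  65. ] 17.57086303886685 [-0.49808654  0.8784859  -5.29033162] [[0.024, -0.005], [-1.0, 0.001], [-0.001, -1.0]]
(519, -5, 58, -88.1) 0 [0.008, -0.003, 0.047] [-0.0001, 0.0008, -0.0014] rows 0.2
(519, -5, 26, -88.1) 0 [0.0, 0.0, 0.213] [0.0, 0.0, 0.0] rows 0.8
(519, -5, 18.5, -88.1) 0 [0.0, 0.0, 0.05] [0.0, 0.0, 0.0] rows 0.2
```

>>> carry_out(
  deltas=[
    [[0.008,-0.003,0.03,0,0,-0.0014,1],[0.008,-0.003,0.047,0,0,-0.0014,1],[0.008,-0.003,0.047,0,0,-0.0014,1],[0.008,-0.003,0.047,0,0,-0.0014,1],[0.008,-0.003,0.07,0,0,-0.0014,1],[0.008,-0.003,0.1,0,0,-0.0014,1],[0.008,-0.003,0.13,0,0,-0.0014,1],[0.008,-0.003,0.16,0,0,-0.0014,1],[0.008,-0.003,0.16,0,0,-0.0014,1],[0.008,-0.003,0.16,0,0,-0.0014,1]],
  ],
)

```text
time_s: 52.18
position: [0.5207, -0.0039, 0.0426]
tcp_rot: [[0.999, 0.035, -0.001], [0.035, -0.999, 0.0], [-0.001, -0.0, -1.0]]
force: [-0.6, -0.5, -4.1]
opening: 0.203
grasp_force: 30.0
```

```bash
python3 - <<'E'
from plan import *
plan([(519,-5,18.8,-88.1)])
E
```

```text
(519, -5, 18.8, -88.1) 0 [-0.012, 0.007, 0.159] [-0.0, 0.0002, 0.0003] rows 0.6
```

Free of contact below the rim (tip at 42.6, rim at 54). Lowering and releasing.

>>> carry_out(
  deltas=[
    [[-0.008,0.004,0.04,0,0,0,1],[-0.008,0.004,0.08,0,0,0,1],[-0.008,0.004,0.12,0,0,0,1],[-0.008,0.004,0.155,0,0,0,1],[-0.008,0.004,0.155,0,0,0,1],[-0.008,0.004,0.155,0,0,0,1],[-0.008,0.004,0.155,0,0,0,1],[-0.008,0.004,0.155,0,0,0,1],[-0.008,0.004,0.155,0,0,0,1],[-0.008,0.004,0.155,0,0,0,1]],
  ],
)

```text
time_s: 53.02
position: [0.5201, -0.0047, 0.0201]
tcp_rot: [[0.999, 0.035, 0.0], [0.035, -0.999, -0.0], [0.0, 0.0, -1.0]]
force: [0.2, 0.9, -4.8]
opening: 0.207
grasp_force: 30.0
```

>>> carry_out(
  deltas=[
    [[0,0,0.01,0,0,0,1],[0,0,0.01,0,0,0,1],[0,0,0.01,0,0,0,-0.1],[0,0,0.01,0,0,0,-0.1],[0,0,0.01,0,0,0,-0.1],[0,0,0.01,0,0,0,-0.1],[0,0,0.01,0,0,0,-0.1],[0,0,0.01,0,0,0,-0.1],[0,0,0.01,0,0,0,-0.1],[0,0,0.01,0,0,0,-0.1]],
  ],
)

```text
time_s: 53.85
position: [0.52, -0.0047, 0.0184]
tcp_rot: [[0.999, 0.035, 0.0], [0.035, -0.999, 0.0], [0.0, -0.0, -1.0]]
force: [-0.1, 0.0, 0.7]
opening: 0.545
grasp_force: 0.0
```

>>> carry_out(
  deltas=[
    [[0,0,-0.2,0,0,0,-0.1],[0,0,-0.4,0,0,0,-0.1],[0,0,-0.6,0,0,0,-0.1],[0,0,-0.6,0,0,-0.01,-0.1],[0,0.25,-0.6,0,0,-0.03,-0.1],[0,0.5,-0.6,0,0,-0.05,-0.1],[0,0.75,-0.6,0,0,-0.07,-0.1],[0,1,-0.6,0,0,-0.09,-0.1],[0,1,-0.6,0,0,-0.11,-0.1],[0,1,-0.6,0,0,-0.13,-0.1]],
  ],
)

```text
time_s: 54.68
position: [0.5256, -0.1577, 0.1084]
tcp_rot: [[0.683, 0.731, 0.001], [0.731, -0.683, -0.001], [0.0, 0.001, -1.0]]
force: [-0.1, 0.3, 0.4]
opening: 0.55
grasp_force: 0.0
```

```bash
cat > tr.py <<'E'
from m2 import *
import sys
s=telemetry.read_state();print(s['time_s'],s['position'].round(4),np.degrees(np.arctan2(s['tcp_rot'][1,1],s['tcp_rot'][0,1])).round(1))
im=snap('top',sys.argv[1]);H,S,V=masks(im)
def pr(n,m,r,k,z):
    c=big(m,r,k,3);print(n,None if c is None else rect('top',c,z))
pr('brass',(H>15)&(V>140)&(H<32)&(S>150),(262,155,290,215),0,.080)
pr('tin tray',(H>40)&(H<95)&(S>50),(255,190,295,268),7,.052)
pr('white tray',(H<6)&(S>190),(285,150,316,265),0,.052)
pr('stamp',(S<158)&(V>125),(365,180,415,235),9,.044)
pr('amber',(V<66),(350,250,425,315),0,.044)
E
python3 tr.py t20.png
```

```text
54.6833 [ 0.5256 -0.1577  0.1084] -43.1
brass (650.5, 3.9, 47.1, 20.5, 1.5)
tin tray (519.0, -3.2, 122.8, 56.0, 1.5)
white tray (583.7, -63.6, 59.2, 59.1, -43.6)
stamp (584.0, -310.7, 70.1, 59.8, 0.4)
amber (431.3, -267.1, 119.7, 67.3, -16.1)
```

The tin stands in the tray at (519,-3). Next is the stamp box.

```bash
python3 - <<'E'
from plan import *
plan([(587.9,-270,100,0.5),(587.9,-311.7,60,0.5)])
E
```

```text
(587.9, -270, 100, 0.5) 0 [-0.272, 0.823, 0.055] [-0.0, 0.0, -0.1201] rows 6.0
(587.9, -311.7, 60, 0.5) 0 [-0.278, -0.002, 0.267] [0.0, 0.0, 0.0] rows 1.4
```

>>> carry_out(
  deltas=[
    [[-0.05,0.15,0.01,0,0,-0.02,-0.1],[-0.1,0.3,0.02,0,0,-0.04,-0.1],[-0.15,0.45,0.03,0,0,-0.06,-0.1],[-0.2,0.6,0.04,0,0,-0.08,-0.1],[-0.272,0.823,0.055,0,0,-0.1,-0.1],[-0.272,0.823,0.055,0,0,-0.12,-0.1],[-0.272,0.823,0.055,0,0,-0.12,-0.1],[-0.272,0.823,0.055,0,0,-0.12,-0.1],[-0.272,0.823,0.055,0,0,-0.12,-0.1],[-0.272,0.823,0.055,0,0,-0.12,-0.1]],
  ],
)

```text
time_s: 55.57
position: [0.5867, -0.2674, 0.1001]
tcp_rot: [[0.001, 1.0, -0.001], [1.0, -0.001, 0.001], [0.001, -0.001, -1.0]]
force: [0.2, 2.0, -0.6]
opening: 0.549
grasp_force: 0.0
```

```bash
python3 tr.py t21.png;python3 - <<'E'
from plan import *
plan([(587.9,-311.7,60,0.5)])
# stamp check from the side view, expected top corners
print(proj('side',[[.558,-.281,.044],[.618,-.281,.044],[.618,-.341,.044],[.558,-.341,.044]]).round(0).tolist())
from loc import *
im=snap('side','s21.png');H,S,V=masks(im);c=big((S<158)&(V>125),(315,265,375,305),7,3);print(c.min(0),c.max(0))
E
```

```text
55.5667 [ 0.5867 -0.2674  0.1001] -0.0
brass (650.5, 3.9, 47.1, 20.5, 1.5)
tin tray (519.0, -4.6, 122.9, 58.3, 1.6)
white tray (583.7, -63.6, 56.0, 56.0, 1.5)
stamp (524.5, -285.3, 7.6, 7.4, -88.6)
amber (393.5, -257.0, 194.0, 86.1, -11.7)
(587.9, -311.7, 60, 0.5) 0 [-0.295, 0.007, 0.268] [-0.0001, -0.0001, -0.0014] rows 1.4
[[327.0, 279.0], [348.0, 270.0], [361.0, 288.0], [340.0, 299.0]]
[314.625 264.625] [374.375 304.375]
```

>>> carry_out(
  deltas=[
    [[-0.1,0,0.08,0,0,-0.0014,-0.1],[-0.2,0.007,0.16,0,0,-0.0014,-0.1],[-0.295,0.007,0.268,0,0,-0.0014,-0.1],[-0.295,0.007,0.268,0,0,-0.0014,-0.1],[-0.295,0.007,0.268,0,0,-0.0014,-0.1],[-0.295,0.007,0.36,0,0,-0.0014,-0.1],[-0.295,0.007,0.48,0,0,-0.0014,-0.1],[-0.295,0.007,0.603,0,0,-0.0014,-0.1],[-0.295,0.007,0.603,0,0,-0.0014,-0.1],[-0.295,0.007,0.603,0,0,-0.0014,-0.1]],
  ],
)

```text
time_s: 56.5
position: [0.5879, -0.3119, 0.0094]
tcp_rot: [[-0.01, 1.0, -0.002], [1.0, 0.01, 0.001], [0.001, -0.002, -1.0]]
force: [1.0, -0.0, 0.2]
opening: 0.548
grasp_force: 0.0
```

>>> carry_out(
  deltas=[
    [[0,0,0,0,0,0,1],[0,0,0,0,0,0,1],[0,0,0,0,0,0,1],[0,0,0,0,0,0,1],[0,0,0,0,0,0,1],[0,0,0,0,0,0,1],[0,0,0,0,0,0,1],[0,0,0,0,0,0,1],[0,0,0,0,0,0,1],[0,0,0,0,0,0,1]],
  ],
)

```text
time_s: 57.33
position: [0.5885, -0.3132, 0.0103]
tcp_rot: [[-0.009, 1.0, 0.0], [1.0, 0.009, -0.0], [-0.0, 0.0, -1.0]]
force: [-2.4, 0.5, 4.8]
opening: 0.231
grasp_force: 29.9
```

```bash
python3 - <<'E'
from plan import *
s=telemetry.read_state();p=s['position']*1000;print(p.round(1),s['opening']*87,s['force'])
plan([(*p[:2],105,.5),(625,-190,105,1.2),(670,-63.5,105,1.9),(670,-63.5,65,1.9)])
E
```

```text
[ 588.5 -313.2   10.3] 20.066579447315185 [-2.3991883   0.51465713  4.7611744 ]
(np.float64(588.4528902143137), np.float64(-313.2316892044202), 105, 0.5) 0 [-0.0, 0.0, -0.632] [0.0, 0.0, 0.0001] rows 2.3
(625, -190, 105, 1.2) 0 [0.819, 0.251, 0.0] [0.0, 0.0, -0.0019] rows 3.1
(670, -63.5, 105, 1.9) 0 [0.837, 0.318, 0.0] [0.0, 0.0, -0.0019] rows 3.2
(670, -63.5, 65, 1.9) 0 [0.0, 0.0, 0.267] [0.0, 0.0, 0.0] rows 1.0
```

>>> carry_out(
  deltas=[
    [[0,0,-0.15,0,0,0,1],[0,0,-0.3,0,0,0,1],[0,0,-0.48,0,0,0,1],[0,0,-0.632,0,0,0,1],[0,0,-0.632,0,0,0,1],[0.2,0.06,-0.632,0,0,-0.0019,1],[0.4,0.12,-0.632,0,0,-0.0019,1],[0.6,0.18,-0.632,0,0,-0.0019,1],[0.819,0.251,-0.632,0,0,-0.0019,1],[0.819,0.251,-0.632,0,0,-0.0019,1]],
  ],
)

```text
time_s: 58.17
position: [0.6246, -0.1821, 0.1019]
tcp_rot: [[-0.026, 1.0, -0.003], [1.0, 0.026, 0.006], [0.006, -0.003, -1.0]]
force: [0.4, -0.1, -2.6]
opening: 0.225
grasp_force: 29.9
```

>>> carry_out(
  deltas=[
    [[0.2,0.08,0,0,0,-0.0019,1],[0.4,0.16,0,0,0,-0.0019,1],[0.6,0.24,0,0,0,-0.0019,1],[0.83,0.318,0,0,0,-0.0019,1],[0.83,0.318,0,0,0,-0.0019,1],[0.83,0.318,0,0,0,-0.0019,1],[0.83,0.318,0.1,0,0,-0.0019,1],[0.83,0.318,0.2,0,0,-0.0019,1],[0.83,0.318,0.267,0,0,-0.0019,1],[0.83,0.318,0.267,0,0,-0.0019,1]],
  ],
)

```text
time_s: 59.0
position: [0.6668, -0.0649, 0.0606]
tcp_rot: [[-0.032, 0.999, -0.007], [0.999, 0.032, 0.002], [0.002, -0.007, -1.0]]
force: [-0.5, -0.2, -3.3]
opening: 0.224
grasp_force: 29.9
```

```bash
python3 - <<'E'
from plan import *
s=telemetry.read_state();p=s['position']*1000;print(p.round(1),s['opening']*87,s['force'])
plan([(670,-64.5,40,1.9)])
E
```

```text
[666.8 -64.9  60.6] 19.464963811332098 [-0.49934033 -0.20156644 -3.25039837]
(670, -64.5, 40, 1.9) 0 [0.002, 0.023, 0.137] [-0.0011, -0.0003, -0.0002] rows 0.5
```

>>> carry_out(
  deltas=[
    [[0,0.008,0,0,0,0,1],[0,0.008,0,0,0,0,1],[0,0.008,0,0,0,0,1],[0,0.008,0.03,0,0,0,1],[0,0.008,0.06,0,0,0,1],[0,0.008,0.09,0,0,0,1],[0,0.008,0.12,0,0,0,1],[0,0.008,0.137,0,0,0,1],[0,0.008,0.137,0,0,0,1],[0,0.008,0.137,0,0,0,1]],
  ],
)

```text
time_s: 59.83
position: [0.671, -0.0642, 0.0435]
tcp_rot: [[-0.033, 0.999, -0.001], [0.999, 0.033, 0.0], [0.0, -0.001, -1.0]]
force: [-0.0, -0.7, -2.0]
opening: 0.223
grasp_force: 29.9
```

```bash
python3 - <<'E'
from plan import *
plan([(670,-64.5,19,1.9)])
E
```

```text
(670, -64.5, 19, 1.9) 0 [-0.002, -0.006, 0.164] [-0.0001, -0.0, 0.0] rows 0.6
```

>>> carry_out(
  deltas=[
    [[0,0,0.05,0,0,0,1],[0,0,0.1,0,0,0,1],[0,0,0.164,0,0,0,1],[0,0,0.164,0,0,0,1],[0,0,0.164,0,0,0,-0.1],[0,0,0.164,0,0,0,-0.1],[0,0,0.164,0,0,0,-0.1],[0,0,0.164,0,0,0,-0.1],[0,0,0.164,0,0,0,-0.1],[0,0,0.164,0,0,0,-0.1]],
  ],
)

```text
time_s: 60.67
position: [0.6713, -0.0644, 0.0196]
tcp_rot: [[-0.033, 0.999, 0.0], [0.999, 0.033, -0.0], [-0.0, 0.0, -1.0]]
force: [-0.8, -0.9, 0.0]
opening: 0.528
grasp_force: 0.0
```

>>> carry_out(
  deltas=[
    [[0,0,0,0,0,0,-0.1],[0,0,-0.2,0,0,0,-0.1],[0,0,-0.4,0,0,0,-0.1],[0,0,-0.6,0,0,0,-0.1],[-0.25,0,-0.6,0,0,0,-0.1],[-0.5,0,-0.6,0,0,0,-0.1],[-0.75,0,-0.6,0,0,0,-0.1],[-1,0,-0.6,0,0,0,-0.1],[-1,0,-0.6,0,0,0,-0.1],[-1,0,-0.6,0,0,0,-0.1]],
  ],
)

```text
time_s: 61.5
position: [0.6759, -0.217, 0.1092]
tcp_rot: [[-0.029, 1.0, 0.001], [1.0, 0.029, -0.0], [-0.0, 0.001, -1.0]]
force: [-0.3, 0.5, -0.6]
opening: 0.552
grasp_force: 0.0
```

>>> carry_out(
  deltas=[
    [[-0.25,0,0,0,0,0,-0.1],[-0.5,0,0,0,0,0,-0.1],[-0.75,0,0,0,0,0,-0.1],[-1,0,0,0,0,0,-0.1],[-1,0,0,0,0,0,-0.1],[-1,0,0,0,0,0,-0.1],[-1,0,0,0,0,0,-0.1],[-1,0,0,0,0,0,-0.1],[-1,0,0,0,0,0,-0.1],[-1,0,0,0,0,0,-0.1]],
  ],
)

```text
time_s: 62.33
position: [0.6815, -0.3621, 0.1095]
tcp_rot: [[-0.035, 0.999, -0.0], [0.999, 0.035, 0.0], [0.0, -0.0, -1.0]]
force: [-0.3, 0.3, -0.2]
opening: 0.554
grasp_force: 0.0
```

```bash
python3 tr.py t22.png; python3 - <<'E'
from loc import *
im=snap('side','s22.png');H,S,V=masks(im)
# amber jar: dark lid, expected around (270,320) in side
c=big(V<62,(235,290,310,350),0,3);print('side px',c.min(0),c.max(0))
P=onz('side',c,.044)[:,:2]*1000;print(cv2.minEnclosingCircle(P.astype(np.float32)))
t=np.linspace(0,6.28,60);q=proj('side',np.c_[.390+.03*np.cos(t),-.308+.03*np.sin(t),0*t+.044]);print(q.min(0),q.max(0))
im=cv2.imread('pics/t22.png')[...,::-1].copy();H,S,V=masks(im)
n,l,st,ce=cv2.connectedComponentsWithStats(((V<62)&(S>0)).astype(np.uint8)[250:315,340:440]);print(st[1:][st[1:,4]>60].tolist(),'(offset 340,250)')
E
```

```text
62.3333 [ 0.6815 -0.3621  0.1095] 2.0
brass (650.5, 3.9, 47.1, 20.5, 1.5)
tin tray (519.0, -4.6, 122.9, 58.4, 1.6)
white tray (585.0, -63.6, 58.8, 56.0, 1.4)
stamp None
amber (416.2, -304.8, 162.9, 59.1, -25.9)
side px [272.625 304.625] [296.375 330.375]
((420.346923828125, -321.8623352050781), 32.89282989501953)
[256.89364115 306.21403672] [283.08249838 330.1281512 ]
[[29, 0, 37, 65, 540]] (offset 340,250)
```

The side view shows the amber jar has been knocked to about (420,-322). I'll move the arm clear and measure it in the top view.

>>> carry_out(
  deltas=[
    [[0.25,-0.1,0,0,0,0,-0.1],[0.5,-0.2,0,0,0,0,-0.1],[0.75,-0.3,0,0,0,0,-0.1],[1,-0.4,0,0,0,0,-0.1],[1,-0.4,0,0,0,0,-0.1],[1,-0.4,0,0,0,0,-0.1],[1,-0.4,0,0,0,0,-0.1],[1,-0.4,0,0,0,0,-0.1],[1,-0.4,0,0,0,0,-0.1],[1,-0.4,0,0,0,0,-0.1]],
  ],
)

```text
time_s: 63.27
position: [0.6168, -0.2177, 0.1092]
tcp_rot: [[-0.032, 0.999, 0.001], [0.999, 0.032, -0.0], [-0.001, 0.001, -1.0]]
force: [0.5, 0.0, -0.4]
opening: 0.551
grasp_force: 0.0
```

```bash
python3 tr.py t23.png; python3 - <<'E'
from loc import *
im=snap('side','s23.png');H,S,V=masks(im);c=big(V<62,(235,290,310,350),0,3);print('side px',c.min(0),c.max(0))
im=cv2.imread('pics/t23.png')[...,::-1].copy();H,S,V=masks(im)
n,l,st,ce=cv2.connectedComponentsWithStats(((V<62)).astype(np.uint8)[240:315,340:440])
for i in range(1,n):
    if st[i,4]>60:
        ys,xs=np.where(l==i);P=onz('top',np.c_[xs+340,ys+240],.044)[:,:2]*1000;print(st[i].tolist(),P.mean(0).round(1),cv2.minEnclosingCircle(P.astype(np.float32)))
E
```

```text
63.2667 [ 0.6168 -0.2177  0.1092] 1.8
brass (650.5, 3.9, 47.1, 15.2, 1.5)
tin tray (519.0, -4.6, 122.9, 58.3, 1.6)
white tray (582.3, -63.7, 58.7, 56.0, 1.4)
stamp (663.4, -366.7, 29.8, 18.6, -89.8)
amber (329.4, -353.6, 44.9, 23.9, 0.9)
side px [271.625 304.625] [296.375 330.375]
[0, 0, 20, 32, 316] [ 477.  -197.4] ((461.97052001953125, -206.12899780273438), 49.150428771972656)
[44, 0, 25, 25, 182] [ 481.1 -332.9] ((481.8206787109375, -332.6426086425781), 41.21550750732422)
[59, 58, 10, 17, 105] [ 329.6 -352.5] ((329.44427490234375, -353.5726318359375), 24.07271957397461)
```

```bash
python3 - <<'E'
from h import *
a=cv2.imread('pics/t23.png')[220:340,340:440];b=cv2.imread('pics/s23.png')[260:360,220:330]
o=np.zeros((480,800,3),np.uint8);o[:,:400]=cv2.resize(a,(400,480),interpolation=cv2.INTER_CUBIC);o[:360,402:798]=cv2.resize(b,(396,360),interpolation=cv2.INTER_CUBIC);cv2.imwrite('pics/c23.png',o)
E
```

```text
(no output)
```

View pics/c23.png

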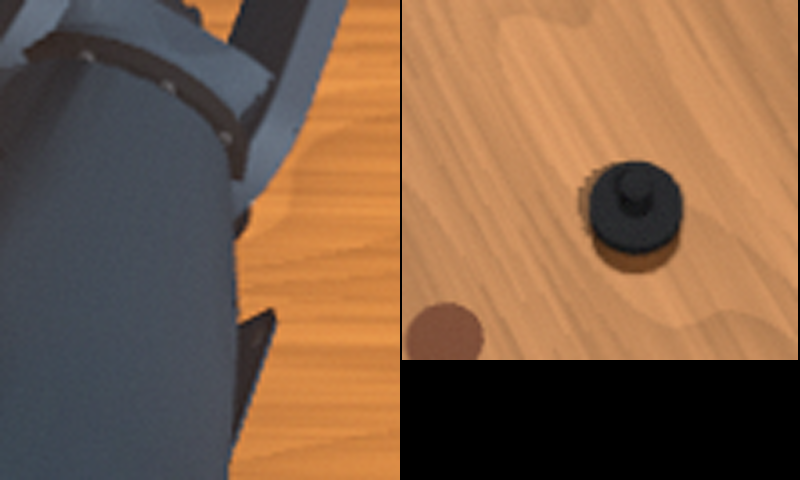

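In the side view the amber jar stands upright. Its lid spans about (271.7–297.3, 304.5–328.6) px, so the centre is (284.5,316.5). The arm hides it in the top view.

```bash
python3 - <<'E'
from plan import *
c=onz('side',[(284.5,316.4)],.044)[0]*1000;print(c.round(1))
# side-camera offset check with the known amber start position (top: 390.3-1, -307.7), side0 lid
from loc import *
im=cv2.imread('pics/side0.png')[...,::-1].copy();H,S,V=masks(im);e=big(V<62,(235,290,310,350),0,3);print(e.min(0),e.max(0),onz('side',[((e.min(0)[0]+e.max(0)[0])/2,e.min(0)[1]+11.95)],.044)[0]*1000)
plan([(520,-330,100,1.9),(c[0],c[1],60,1.9)])
E
```

```text
[ 421.3 -319.9   44. ]
[257.625 307.625] [282.375 332.375] [ 388.2082157  -311.56938193   44.        ]
(520, -330, 100, 1.9) 0 [-0.731, -0.666, 0.061] [0.0, 0.0, -0.0002] rows 3.6
(np.float64(421.2723237965262), np.float64(-319.8956356330963), 60, 1.9) 0 [0.089, -0.656, 0.267] [0.0, 0.0, 0.0] rows 2.6
```

>>> carry_out(
  deltas=[
    [[-0.18,-0.17,0.01,0,0,0,-0.1],[-0.36,-0.34,0.02,0,0,0,-0.1],[-0.54,-0.5,0.04,0,0,0,-0.1],[-0.731,-0.666,0.061,0,0,0,-0.1],[-0.731,-0.666,0.061,0,0,0,-0.1],[-0.731,-0.666,0.061,0,0,0,-0.1],[-0.731,-0.666,0.061,0,0,0,-0.1],[-0.731,-0.666,0.061,0,0,0,-0.1],[-0.731,-0.666,0.061,0,0,0,-0.1],[-0.731,-0.666,0.061,0,0,0,-0.1]],
  ],
)

```text
time_s: 64.2
position: [0.5209, -0.328, 0.1002]
tcp_rot: [[-0.035, 0.999, 0.0], [0.999, 0.035, -0.0], [-0.0, 0.0, -1.0]]
force: [0.9, -0.5, 0.4]
opening: 0.548
grasp_force: 0.0
```

>>> carry_out(
  deltas=[
    [[0.03,-0.2,0.05,0,0,0,-0.1],[0.06,-0.4,0.1,0,0,0,-0.1],[0.1,-0.648,0.2,0,0,0,-0.1],[0.1,-0.648,0.267,0,0,0,-0.1],[0.1,-0.648,0.267,0,0,0,-0.1],[0.1,-0.648,0.267,0,0,0,-0.1],[0.1,-0.648,0.267,0,0,0,-0.1],[0.1,-0.648,0.267,0,0,0,-0.1],[0.1,-0.648,0.267,0,0,0,-0.1],[0.1,-0.648,0.267,0,0,0,-0.1]],
  ],
)

```text
time_s: 65.03
position: [0.4234, -0.3178, 0.0606]
tcp_rot: [[-0.034, 0.999, 0.001], [0.999, 0.034, -0.001], [-0.001, 0.001, -1.0]]
force: [-0.3, -0.2, 0.0]
opening: 0.55
grasp_force: 0.0
```

```bash
python3 tr.py t24.png; python3 - <<'E'
from plan import *
plan([(422.5,-317.4,10,1.9)])
im=snap('side','s24.png')
from loc import *
H,S,V=masks(im);c=big(V<62,(265,300,310,350),0,3);print('side px',c.min(0),c.max(0))
im=cv2.imread('pics/t24.png')[...,::-1].copy();H,S,V=masks(im);c=big((H>10)&(H<25)&(S<175)&(V>110),(293,155,316,192),7,3);print('stamp tray',None if c is None else rect('top',c,.052))
E
```

```text
65.0333 [ 0.4234 -0.3178  0.0606] 2.0
brass (650.5, 3.9, 47.1, 20.5, 1.5)
tin tray (519.0, -4.6, 122.9, 58.4, 1.6)
white tray (583.7, -63.6, 61.4, 56.0, -88.5)
stamp None
amber (390.8, -355.4, 168.9, 129.2, 9.3)
(422.5, -317.4, 10, 1.9) 0 [0.002, -0.004, 0.337] [0.0001, 0.0002, 0.0001] rows 1.2
side px [269.625 302.625] [296.375 330.375]
stamp tray (682.0, -77.8, 100.6, 61.9, 1.3)
```

>>> carry_out(
  deltas=[
    [[0,-0.004,0.1,0,0,0,-0.1],[0,-0.004,0.2,0,0,0,-0.1],[0,-0.004,0.337,0,0,0,-0.1],[0,-0.004,0.337,0,0,0,-0.1],[0,-0.004,0.337,0,0,0,-0.1],[0,-0.004,0.337,0,0,0,1],[0,-0.004,0.337,0,0,0,1],[0,-0.004,0.337,0,0,0,1],[0,-0.004,0.337,0,0,0,1],[0,-0.004,0.337,0,0,0,1]],
  ],
)

```text
time_s: 65.97
position: [0.422, -0.3177, 0.0102]
tcp_rot: [[-0.033, 0.999, 0.001], [0.999, 0.033, -0.001], [-0.001, 0.001, -1.0]]
force: [-2.2, -0.2, 1.2]
opening: 0.257
grasp_force: 1.0
```

>>> carry_out(
  deltas=[
    [[0,0,0,0,0,0,1],[0,0,0,0,0,0,1],[0,0,0,0,0,0,1],[0,0,0,0,0,0,1],[0,0,0,0,0,0,1],[0,0,0,0,0,0,1],[0,0,0,0,0,0,1],[0,0,0,0,0,0,1],[0,0,0,0,0,0,1],[0,0,0,0,0,0,1]],
  ],
)

```text
time_s: 66.8
position: [0.4218, -0.3177, 0.01]
tcp_rot: [[-0.033, 0.999, 0.0], [0.999, 0.033, -0.001], [-0.001, 0.0, -1.0]]
force: [-1.4, -0.7, 5.2]
opening: 0.245
grasp_force: 30.0
```

```bash
python3 - <<'E'
from plan import *
from slot import slot
s=telemetry.read_state();p=s['position']*1000;print(p.round(1),s['opening']*87,s['force'],slot(-86,-31.5))
plan([(*p[:2],105,1.9),(450,-190,105,1.9),(498,-69,105,1.9)])
E
```

```text
[ 421.8 -317.7   10. ] 21.329369547555288 [-1.37477099 -0.717206    5.17115609] [498.6 -67.7]
(np.float64(421.7684020301735), np.float64(-317.6762072011434), 105, 1.9) 0 [-0.0, 0.0, -0.633] [0.0, 0.0001, 0.0] rows 2.3
(450, -190, 105, 1.9) 0 [0.844, 0.216, 0.0] [0.0, 0.0, 0.0] rows 3.1
(498, -69, 105, 1.9) 0 [0.796, 0.347, 0.0] [0.0, 0.0, 0.0] rows 3.1
```

>>> carry_out(
  deltas=[
    [[0,0,-0.15,0,0,0,1],[0,0,-0.3,0,0,0,1],[0,0,-0.48,0,0,0,1],[0,0,-0.633,0,0,0,1],[0,0,-0.633,0,0,0,1],[0.2,0.05,-0.633,0,0,0,1],[0.4,0.1,-0.633,0,0,0,1],[0.6,0.15,-0.633,0,0,0,1],[0.844,0.216,-0.633,0,0,0,1],[0.844,0.216,-0.633,0,0,0,1]],
  ],
)

```text
time_s: 67.63
position: [0.4476, -0.1821, 0.1028]
tcp_rot: [[-0.037, 0.999, -0.006], [0.999, 0.037, 0.007], [0.007, -0.005, -1.0]]
force: [-1.1, 0.4, -2.9]
opening: 0.24
grasp_force: 30.0
```

>>> carry_out(
  deltas=[
    [[0.2,0.09,0,0,0,0,1],[0.4,0.18,0,0,0,0,1],[0.6,0.26,0,0,0,0,1],[0.793,0.347,0,0,0,0,1],[0.793,0.347,0,0,0,0,1],[0.793,0.347,0,0,0,0,1],[0.793,0.347,0.1,0,0,0,1],[0.793,0.347,0.2,0,0,0,1],[0.793,0.347,0.267,0,0,0,1],[0.793,0.347,0.267,0,0,0,1]],
  ],
)

```text
time_s: 68.47
position: [0.4956, -0.0696, 0.0621]
tcp_rot: [[-0.032, 0.999, -0.005], [0.999, 0.032, 0.002], [0.002, -0.005, -1.0]]
force: [-0.2, -0.4, -1.9]
opening: 0.243
grasp_force: 30.0
```

```bash
python3 - <<'E'
from plan import *
from loc import *
s=telemetry.read_state();p=s['position']*1000;print(p.round(1),s['opening']*87,s['force'])
plan([(498,-69.5,40,1.9)])
im=snap('side','s25.png')
# amber glass body bottom + lid silhouette vs prediction (lid top z=.044+h)
h=(p[2]-10)/1000
H,S,V=masks(im);t=np.linspace(0,6.28,90)
q=proj('side',np.c_[p[0]/1000+.03*np.cos(t),p[1]/1000+.03*np.sin(t),0*t+.044+h]);print('pred lid',q.min(0),q.max(0))
a,b=q.min(0).astype(int)-6,q.max(0).astype(int)+6
for r in range(int(q[:,1].mean()),int(q[:,1].max())+3,3): print(r,np.where(V[r,a[0]-10:b[0]+10]<50)[0][[0,-1]]+a[0]-10)
E
```

```text
[495.6 -69.6  62.1] 21.16744651414126 [-0.20489146 -0.3667358  -1.92174927]
(498, -69.5, 40, 1.9) 0 [-0.0, 0.017, 0.147] [-0.0008, -0.0003, -0.0002] rows 0.5
pred lid [252.69562235 205.89990467] [276.25707273 224.32435091]
214 [236 281]
217 [238 276]
220 [253 275]
223 [254 274]
226 [260 270]
```

>>> carry_out(
  deltas=[
    [[0,0.005,0,0,0,0,1],[0,0.005,0,0,0,0,1],[0,0.005,0,0,0,0,1],[0,0.005,0.03,0,0,0,1],[0,0.005,0.06,0,0,0,1],[0,0.005,0.09,0,0,0,1],[0,0.005,0.12,0,0,0,1],[0,0.005,0.147,0,0,0,1],[0,0.005,0.147,0,0,0,1],[0,0.005,0.147,0,0,0,1]],
  ],
)

```text
time_s: 69.35
position: [0.4984, -0.069, 0.0419]
tcp_rot: [[-0.033, 0.999, -0.001], [0.999, 0.033, 0.0], [0.0, -0.001, -1.0]]
force: [0.0, -1.4, -1.5]
opening: 0.242
grasp_force: 30.0
```

```bash
python3 - <<'E'
from plan import *
plan([(498,-69.5,18.8,1.9)])
E
```

```text
(498, -69.5, 18.8, 1.9) 0 [-0.003, -0.003, 0.154] [-0.0002, -0.0001, 0.0] rows 0.6
```

>>> carry_out(
  deltas=[
    [[0,0,0.05,0,0,0,1],[0,0,0.1,0,0,0,1],[0,0,0.154,0,0,0,1],[0,0,0.154,0,0,0,1],[0,0,0.154,0,0,0,-0.1],[0,0,0.154,0,0,0,-0.1],[0,0,0.154,0,0,0,-0.1],[0,0,0.154,0,0,0,-0.1],[0,0,0.154,0,0,0,-0.1],[0,0,0.154,0,0,0,-0.1]],
  ],
)

```text
time_s: 70.18
position: [0.4989, -0.0692, 0.0196]
tcp_rot: [[-0.033, 0.999, 0.001], [0.999, 0.033, -0.0], [-0.0, 0.001, -1.0]]
force: [-0.4, 0.8, 0.2]
opening: 0.533
grasp_force: 0.0
```

>>> carry_out(
  deltas=[
    [[0,0,0,0,0,0,-0.1],[0,0,-0.2,0,0,0,-0.1],[0,0,-0.4,0,0,0,-0.1],[0,0,-0.6,0,0,0,-0.1],[-0.25,0,-0.6,0,0,0,-0.1],[-0.5,0,-0.6,0,0,0,-0.1],[-0.75,0,-0.6,0,0,0,-0.1],[-1,0,-0.6,0,0,0,-0.1],[-1,0,-0.6,0,0,0,-0.1],[-1,0,-0.6,0,0,0,-0.1]],
  ],
)

```text
time_s: 71.02
position: [0.5038, -0.2212, 0.1094]
tcp_rot: [[-0.029, 1.0, 0.001], [1.0, 0.03, -0.0], [-0.0, 0.001, -1.0]]
force: [-0.2, 0.5, -0.1]
opening: 0.553
grasp_force: 0.0
```

>>> carry_out(
  deltas=[
    [[-0.25,0,0,0,0,0,-0.1],[-0.5,0,0,0,0,0,-0.1],[-0.75,0,0,0,0,0,-0.1],[-1,0,0,0,0,0,-0.1],[-1,0,0,0,0,0,-0.1],[-1,0,0,0,0,0,-0.1],[-1,0,0,0,0,0,-0.1],[-1,0,0,0,0,0,-0.1],[-1,0,0,0,0,0,-0.1],[-1,0,0,0,0,0,-0.1]],
  ],
)

```text
time_s: 71.85
position: [0.5088, -0.3672, 0.1094]
tcp_rot: [[-0.035, 0.999, -0.001], [0.999, 0.035, 0.001], [0.001, -0.0, -1.0]]
force: [-0.2, 0.1, 0.2]
opening: 0.55
grasp_force: 0.0
```

```bash
python3 tr.py t26.png; python3 - <<'E'
from m2 import *
im=cv2.imread('pics/t26.png')[...,::-1].copy();H,S,V=masks(im)
c=big(V<60,(285,205,318,262),0,3);print('amber tray',rect('top',c,.052))
c=big((H<12)&(V<110)&(S>130),(292,165,312,190),0,2);print('stamp grip',None if c is None else (rect('top',c,.080),c.min(0),c.max(0)))
e=cv2.Canny(im,60,150);P=proj('top',[[.641,-.0335,.052],[.701,-.0315,.052],[.703,-.0915,.052],[.643,-.0935,.052]]);print('stamp pred px',P.round(1).tolist())
print('row v=175 S,V',[(u,int(S[175,u]),int(V[175,u])) for u in range(284,318,1)])
R=find(im,['board'],{'board':(118,180,215,255)});print('board',R['board'][0])
H0=big((S<125)&(V<115)|(V<60),(130,192,190,235),5,3);print('board top',rect('top',H0,.025))
E
```

```text
71.85 [ 0.5088 -0.3672  0.1094] 2.0
brass (650.5, 3.9, 47.1, 20.5, 1.5)
tin tray (519.0, -4.6, 122.9, 58.4, 1.6)
white tray (582.3, -63.6, 61.4, 58.7, -88.5)
stamp None
amber (386.8, -395.2, 158.3, 32.4, 0.7)
amber tray (504.6, -58.7, 57.4, 31.8, -23.1)
stamp grip ((660.1, -60.6, 7.3, 4.6, -88.5), array([296.625, 178.625]), array([299.375, 180.375]))
stamp pred px [[287.4, 187.5], [287.2, 165.6], [309.3, 165.4], [309.5, 187.4]]
row v=175 S,V [(284, 173, 122), (285, 157, 145), (286, 135, 127), (287, 131, 165), (288, 131, 224), (289, 134, 205), (290, 140, 151), (291, 138, 157), (292, 140, 157), (293, 140, 159), (294, 144, 133), (295, 170, 96), (296, 172, 111), (297, 173, 109), (298, 168, 111), (299, 167, 110), (300, 171, 109), (301, 171, 103), (302, 142, 183), (303, 125, 236), (304, 129, 232), (305, 127, 232), (306, 127, 233), (307, 131, 220), (308, 133, 197), (309, 137, 169), (310, 143, 123), (311, 138, 188), (312, 129, 232), (313, 144, 196), (314, 177, 173), (315, 176, 196), (316, 174, 194), (317, 174, 193)]
board (555.7, 315.8, 219.2, 180.1, 85.9)
board top (563.4, 310.6, 74.6, 49.9, -43.3)
```

>>> carry_out(
  deltas=[
    [[-0.2,-0.2,0,0,0,0,-0.1],[-0.4,-0.4,0,0,0,0,-0.1],[-0.6,-0.6,0,0,0,0,-0.1],[-0.8,-0.8,0,0,0,0,-0.1],[-0.95,-0.95,0,0,0,0,-0.1],[-0.95,-0.95,0,0,0,0,-0.1],[-0.95,-0.95,0,0,0,0,-0.1],[-0.95,-0.95,0,0,0,0,-0.1],[-0.95,-0.95,0,0,0,0,-0.1],[-0.95,-0.95,0,0,0,0,-0.1]],
  ],
)

```text
time_s: 72.73
position: [0.3722, -0.5146, 0.1093]
tcp_rot: [[-0.036, 0.999, 0.0], [0.999, 0.036, 0.001], [0.001, 0.0, -1.0]]
force: [0.5, 0.2, 0.2]
opening: 0.548
grasp_force: 0.0
```

```bash
python3 tr.py t27.png; python3 - <<'E'
from m2 import *
im=cv2.imread('pics/t27.png')[...,::-1].copy();H,S,V=masks(im)
for th in(60,75): 
    c=big(V<th,(286,208,318,262),0,3);print('amber tray',rect('top',c,.052),c.min(0),c.max(0))
print('row175',[(u,int(S[175,u]),int(V[175,u])) for u in range(284,316,1)])
print('col290',[(v,int(S[v,306]),int(V[v,306])) for v in range(158,196)])
print('board gap col170',[(v,int(S[v,170]),int(V[v,170])) for v in range(184,204)],'col150',[(v,int(S[v,150]),int(V[v,150])) for v in range(184,204)])
print('row215',[(u,int(S[215,u]),int(V[215,u])) for u in range(120,142)],'row203',[(u,int(S[203,u]),int(V[203,u])) for u in range(120,142)])
m=(S<125)|(V<75);c=big(m,(133,195,190,240),5,3);print('board low edge',edge('top',c,.025,142,172,220,236),'right',edge('top',c,.025,174,186,203,225))
snap('side','s27.png')
E
```

```text
72.7333 [ 0.3722 -0.5146  0.1093] 2.0
brass (650.5, 2.5, 47.2, 17.8, 1.6)
tin tray (519.0, -4.6, 122.9, 58.5, 1.6)
white tray (583.7, -63.6, 61.4, 56.0, -88.5)
stamp None
amber None
amber tray (499.2, -71.0, 57.0, 56.8, -43.6) [289.625 229.625] [310.375 251.375]
amber tray (499.2, -72.3, 58.4, 58.2, -88.6) [289.625 229.625] [311.375 251.375]
row175 [(284, 172, 111), (285, 158, 126), (286, 138, 113), (287, 138, 146), (288, 137, 203), (289, 136, 186), (290, 142, 135), (291, 139, 139), (292, 141, 141), (293, 142, 142), (294, 144, 122), (295, 168, 85), (296, 172, 98), (297, 170, 99), (298, 170, 99), (299, 175, 96), (300, 174, 97), (301, 178, 90), (302, 146, 164), (303, 133, 218), (304, 134, 215), (305, 133, 216), (306, 132, 216), (307, 135, 200), (308, 140, 179), (309, 140, 151), (310, 148, 110), (311, 140, 170), (312, 133, 211), (313, 146, 178), (314, 181, 155), (315, 179, 177)]
col290 [(158, 162, 142), (159, 132, 213), (160, 135, 204), (161, 143, 102), (162, 145, 88), (163, 144, 113), (164, 143, 136), (165, 141, 132), (166, 141, 147), (167, 134, 203), (168, 135, 199), (169, 138, 200), 
[... 1236 characters left out ...]
28, 15, 154), (129, 6, 206), (130, 15, 205), (131, 100, 196), (132, 77, 103), (133, 72, 110), (134, 80, 112), (135, 76, 101), (136, 87, 56), (137, 101, 53), (138, 97, 55), (139, 103, 52), (140, 96, 53), (141, 102, 50)] row203 [(120, 171, 171), (121, 173, 171), (122, 174, 167), (123, 180, 167), (124, 125, 178), (125, 5, 205), (126, 10, 202), (127, 14, 198), (128, 11, 201), (129, 10, 201), (130, 11, 188), (131, 13, 198), (132, 79, 145), (133, 85, 135), (134, 76, 110), (135, 75, 109), (136, 77, 112), (137, 76, 104), (138, 87, 70), (139, 96, 53), (140, 100, 56), (141, 96, 53)]
board low edge (array([526.5, 325.5], dtype=float32), 86.3, 124) right (array([561.9, 267.2], dtype=float32), -4.37, 91)
```

```bash
python3 - <<'E'
from m2 import *
a=cv2.imread('pics/top0.png')[...,::-1].copy();b=cv2.imread('pics/t27.png')[...,::-1].copy()
for n,im in(('t0',a),('t27',b)):
    H,S,V=masks(im)
    for v in(215,203): print(n,v,[(u,int(S[v,u]),int(V[v,u])) for u in range(122,140)])
    print(n,'col160',[(v,int(S[v,160]),int(V[v,160])) for v in range(184,203)])
print('z.025 board edge',onz('top',[(130.7,215),(131.6,203)],.025)[:,:2].round(4),'as rail top z.018',onz('top',[(130.5,215)],.018)[0,:2].round(4))
# side view: profile of short rail / board
s0=cv2.imread('pics/side0.png')[...,::-1].copy();s1=cv2.imread('pics/s27.png')[...,::-1].copy()
print('proj side rail inner top/base & board edge', proj('side',[[.56,.402,.018],[.56,.402,0],[.56,.402,.025],[.56,.394,.025]]).round(1).tolist())
H,S,V=masks(s1);u=int(round(proj('side',[[.56,.402,.018]])[0,0]));print(u,[(v,int(S[v,u]),int(V[v,u])) for v in range(118,148)])
H,S,V=masks(s0);print('before',[(v,int(S[v,u]),int(V[v,u])) for v in range(118,140)])
E
```

```text
t0 215 [(122, 190, 161), (123, 25, 187), (124, 7, 193), (125, 12, 193), (126, 12, 195), (127, 12, 198), (128, 17, 146), (129, 9, 196), (130, 11, 193), (131, 13, 155), (132, 22, 92), (133, 78, 117), (134, 181, 168), (135, 175, 165), (136, 174, 167), (137, 175, 169), (138, 175, 173), (139, 174, 171)]
t0 203 [(122, 175, 160), (123, 183, 159), (124, 126, 170), (125, 5, 193), (126, 11, 190), (127, 15, 191), (128, 9, 191), (129, 13, 192), (130, 16, 178), (131, 12, 196), (132, 14, 186), (133, 22, 105), (134, 58, 105), (135, 149, 147), (136, 179, 171), (137, 175, 168), (138, 177, 166), (139, 175, 166)]
t0 col160 [(184, 114, 177), (185, 5, 196), (186, 9, 190), (187, 13, 196), (188, 14, 196), (189, 13, 192), (190, 13, 194), (191, 12, 191), (192, 10, 181), (193, 9, 195), (194, 13, 190), (195, 179, 144), (196, 179, 164), (197, 177, 169), (198, 176, 168), (199, 174, 167), (200, 173, 171), (201, 175, 166), (202, 177, 163)]
t27 215 [(122, 190, 169), (123, 24, 198), (124, 6, 204), (125, 11, 201), (126, 11, 203), (127, 9, 205), (128, 15, 154), (129, 6, 206), (130, 15, 205), (131, 100, 196), (132, 77,
[... 1076 characters left out ...]
 58, 106), (128, 57, 107), (129, 56, 104), (130, 57, 107), (131, 59, 108), (132, 61, 105), (133, 66, 108), (134, 63, 109), (135, 60, 106), (136, 61, 108), (137, 61, 109), (138, 60, 110), (139, 61, 108), (140, 56, 109), (141, 58, 110), (142, 63, 106), (143, 61, 108), (144, 64, 108), (145, 61, 108), (146, 60, 110), (147, 60, 107)]
before [(118, 136, 169), (119, 138, 172), (120, 128, 173), (121, 50, 185), (122, 3, 194), (123, 5, 169), (124, 4, 119), (125, 9, 120), (126, 2, 120), (127, 21, 123), (128, 122, 149), (129, 139, 156), (130, 136, 159), (131, 137, 156), (132, 137, 158), (133, 138, 159), (134, 136, 161), (135, 136, 165), (136, 135, 170), (137, 135, 172), (138, 138, 174), (139, 139, 178)]
```

Rail profiles show no gap between the board and either rail. All five items lie inside the tray at level sizes: case (650,3), tin (519,-5), white jar (584,-64), stamp box (671,-63) and amber jar (499,-72). The arm is clear, so I'm handing in.

```bash
python3 -c "
from rig import job
print(job.hand_in())"
```

```text
the job is handed in; nothing more can be done
None
```

The job is handed in: the board measures flush against both fence rails, and all five things that were out (the blue tin was absent) look upright on the tray floor, though the graver case first caught on the tray's far rim and had to be nudged in, and the bowl and dish were not touched.

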